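Lay out the reagent station for an analysis run

TASK

Lay out the bench for the next run: stand the blue-capped white bottle in the middle of the green pad and the amber jar in the middle of the red pad, and set the aluminium cold block flat on the bench midway between the two pads, in line with them. Put the orange tube rack on top of the cold block and the blue cover, grip bar up, on top of the rack, each centred on and lined up with the one below. Leave the green-capped bottle, the timer and the yellow cup where they are.

Things in the scene. Friction and masses are not known exactly. Their poses are not given: they have to be found in the camera images.
- buffer_bottle: Small upright white plastic bottle with a BLUE screw cap: body 44 mm diameter up to 56 mm high, shoulder to 64 mm, cap 29 mm diameter from 67 to 85 mm; about 90 g. Origin at the centre of its underside, z up; loose.
- amber_jar: Upright amber (brown) glass jar with a black lid: glass 50 mm diameter up to 48 mm high, lid 47 mm diameter from 48 to 66 mm; about 110 g. Origin at the centre of its underside, z up; loose.
- cold_block: Bare aluminium cold block with a grid of 24 small dark wells drawn on its flat top: 76 mm (its x) by 56 mm (its y) by 32 mm high, about 0.36 kg. Origin at the centre of its underside, z up; loose.
- tube_rack: Orange tube rack, 64 mm (its x) by 44 mm (its y), body 26 mm high, with 12 white round tube caps rising 4 mm above it (30 mm in all; the caps' flat tops are what the cover rests on); about 70 g. Origin at the centre of its underside, z up; loose.
- cover: Blue rack cover: flat plate 68 mm (its x) by 48 mm (its y) by 8 mm thick, with a white grip bar in the middle of its top 44 mm long (along its x), 14 mm wide (y), rising from 8 to 26 mm. About 45 g. Origin at the centre of its flat underside, z up; loose.
- green_pad: Green square pad fixed to the bench, 70 x 70 mm, 3 mm thick. Origin at the centre of its underside (bench level). The two pads are 300 mm apart centre to centre and square to each other; the y axis of each runs along the line that joins them. Either may be the left one.
- red_pad: Red square pad fixed to the bench, 70 x 70 mm, 3 mm thick; origin and axes as for the green pad.
- spare_bottle: Bystander: a bottle of the same shape and size as the buffer bottle but with a GREEN cap. Loose, to be left alone. Origin at the centre of its underside.
- timer: Bystander: a flat white timer with a dark display, 60 x 56 x 18 mm. Loose, to be left alone. Origin at the centre of its underside.
- waste_cup: Bystander: an open yellow plastic cup, 58 mm across the rim, 60 mm high. Loose, to be left alone. Origin at the centre of its underside.
Things that resemble listed ones, but are neither listed nor needed, are in the scene too. Leave any pink or turquoise look-alike of the cold_block alone.

How it is judged (in metres and radians):
At the end, for the whole second after the job is handed in: Bottle upright on the green pad, jar on the red pad, within 15 mm of centre; block flat on the bench within 15 mm of midway, along and across the row; rack resting on block, cover on rack, each centred within 10 mm and aligned within 0.25 rad (either way round); all released, at rest (horizontal distance between buffer_bottle and green_pad below 0.015 m and height (world z) of buffer_bottle between 0.001 and 0.006 m and angle between each of buffer_bottle, amber_jar, cold_block, tube_rack, cover's own z axis and vertical below 0.1 rad and horizontal distance between amber_jar and red_pad below 0.015 m and height (world z) of amber_jar between 0.001 and 0.006 m and horizontal distance between cold_block and green_pad below 0.165 m and horizontal distance between cold_block and red_pad below 0.165 m and x of cold_block in the frame of green_pad between -0.015 and 0.015 m and height (world z) of cold_block below 0.004 m and horizontal distance between tube_rack and cold_block below 0.01 m and z of tube_rack in the frame of cold_block between 0.029 and 0.035 m and angle between the x axis of tube_rack and the x axis of cold_block, either way round below 0.25 rad and horizontal distance between cover and tube_rack below 0.01 m and z of cover in the frame of tube_rack between 0.027 and 0.033 m and angle between the x axis of cover and the x axis of tube_rack, either way round below 0.25 rad and linear speed of each of buffer_bottle, amber_jar, cold_block, tube_rack, cover below 0.02 m/s); the robot touches nothing.
It fails at once if The green-capped bottle, the timer or the yellow cup is shifted by more than 25 mm or tipped over (distance of any of spare_bottle, timer, waste_cup from where it was at the start of the episode above 0.025 m or angle between any of spare_bottle, timer, waste_cup's own z axis and vertical above 0.5 rad).
It also fails if it takes over 136 s, if anything falls off the work surface, if the arm or the gripper's body presses on something with over 40 N, if the wrist force passes 120 N, or if a joint passes its speed limit or range.

ROBOT

A 6-joint arm with a two-finger parallel gripper is mounted at the origin on the work surface. World frame = base frame: x ahead of the robot, y to its left, z up, the work surface at z = 0. Lengths are in mm, angles in degrees, forces in N, time in s.
With the tool pointing down it reaches from about 300 to 850 mm from the base axis. Payload 4.2 kg.
Tool frame: the origin (TCP) lies midway between the tips of the shut fingers; the grasp point (between the pads) lies pinch_z behind it (pinch_z is the distance from the TCP to the grasp point, in mm); z points along the fingers, y is the line along which they close (so a half turn about z gives the same grasp; the last joint's range is limited). The gripper opens to 91 mm and grips with 3 to 60 N. Pads are 32 mm wide; open, the fingers measure 118 mm over their backs; the gripper's body (76 mm by 178 mm) begins 60 mm behind the grasp point.
Start: joints at [-75.172, 18.312, 89.639, -0, 72.044, -1.146], TCP at [158.245, -552.816, 181.576] pointing down, gripper open.
Joint ranges: [-177.97, 177.97], [-48.28, 115.42], [12.27, 149.76], [-77.06, 257.06], [2.81, 150.46], [-146.56, 146.56]. Speed limits (degrees/s): [147.25, 147.25, 180, 180, 180, 180].

INTERFACE

Orientations are given as [roll, pitch, yaw] about the fixed x, y, z axes, in that order (R = Rz(yaw) Ry(pitch) Rx(roll)).
In Python, from workcell import state, grab_frame, job_done, masks_of, landmark_of, pinch_z gives the robot as it stands. The module is installed in compiled form; this text tells all that it offers.
- The arm moves only by the tool move_arm, never from a script. Its argument "plan" is a list of rows, each an object of numbers: "x", "y", "z": the shift along the tool's x, y, z in mm; "rx", "ry", "rz": the turn, a rotation vector about the tool's x, y, z in rad. A call has 1 to 10 rows; each row shifts and turns the commanded pose from where the row before left it, along the tool's axes as they then stand; what a row does not reach is not made up. A row lasts 1/10 s, in which the tool goes at most 50 mm and 8.59 degrees, less where a joint would pass 70% of its speed; a pose out of reach is approached as far as the arm can. A call is refused whole if a number of a shift passes 50 or a number of a turn 0.15, either way. A call with a gripper value outside its range is refused whole. "grip" is the opening, from 0 (shut) to 1 (fully open), set as the call begins (left out, the last holds). The fingers move at their own pace and stop on an object; "squeeze" is the grip in N (left out, the last holds). Time passes only in rows, so rows that do not move let the fingers close. It gives the time, the measured TCP pose, the force, the opening and the grip force at its end, in the units of the state.
- state(): the state, without advancing time (a new reading comes with each control period).
- grab_frame(name): name is "side" or "top" or "wrist"; returns a dict with "img" (480x640x3 uint8, red, green, blue), "z_map" (480x640 float32, mm along the optical axis (not along the pixel's ray), 0 where there is no reading), "fx", "fy", "cx", "cy" (pixels), "dist" ([k1, k2, p1, p2, k3] as OpenCV has them; the pictures are not rectified), "rvec" (rotation vector, rad) and "tvec" (3), from world to camera coordinates, as OpenCV has them. Camera axes: x right, y down, z forward; pixel columns grow to the right and rows downward; lengths in mm; the calibration is good to about 2 mm. A picture is of the moment at which its call begins.
- job_done(): hands the job in; it is judged then, once.
Trained networks look in the newest picture that a camera, given by its name, has taken for a name from the list of things; names that differ only in an ending like _2 or _b are one class to them, and where a whole thing is asked for, a point or a joint stands for the part that bears it (a point fixed in the world has none). Each returns a list of dicts, best first, with "p" (0 to 1); they miss things now and then, are a little off and sometimes report something else, mostly with a low value. They report only what shows in the picture. A call takes as long as a camera call. They do not tell look-alikes from the thing itself.
- masks_of(camera, label): "pixels" (480x640 bool, what is visible of it) and "box" ([centre column, centre row, width, height] in pixels, round what is visible of it).
- landmark_of(camera, label): "point" ([column, row] in pixels: a listed point, or the origin of a listed thing).
The state is a dict: "time_s": time; "qpos": joint angles; "qvel": joint speeds; "effort": joint torques, N m; "ee_pos": TCP position; "ee_rot": TCP orientation; "force": force on the tool from outside, world axes, zero at the start; "torque": the same for the moment, N m; "gripper_width": finger opening in mm; "gripper_force": force on a finger pad.
Only numpy, scipy, OpenCV 4.12 (cv2) and the standard library are available. Lean on these libraries where they do the work, as an engineer would, in place of code of your own. Each camera call takes 0.05 s, during which the arm holds its last target. There are 200 camera calls.

## Working session

There is one attempt and no reset: what is moved stays moved. The work goes in short steps, Python scripts to look and compute and a tool call to move; the robot and the scene stay as the last step left them, time stands still between calls to the robot, and variables do not carry over. Pictures are saved under pics/ and viewed, at most 14 in all, crops included, and the job is handed in when it is done.

Besides the shell and the picture viewer there is one more tool, called after "Call:" as a command line: name --argument value ..., lists and objects as JSON in quotes. move_arm: Moves the arm, as the interface text tells. Its arguments: {"type":"object","properties":{"plan":{"type":"array","items":{"type":"object","properties":{"x":{"type":"number"},"y":{"type":"number"},"z":{"type":"number"},"rx":{"type":"number"},"ry":{"type":"number"},"rz":{"type":"number"}}}},"grip":{"type":"number"},"squeeze":{"type":"number"}},"required":["plan"]}

```bash
mkdir -p pics
cat > h.py <<'E'
import numpy as np, cv2
from workcell import *
def save(f,n): cv2.imwrite('pics/'+n+'.png',f['img'][:,:,::-1])
def world(f):
    K=np.array([[f['fx'],0,f['cx']],[0,f['fy'],f['cy']],[0,0,1.]])
    u,v=np.meshgrid(np.arange(640),np.arange(480))
    p=np.stack([u,v],-1).reshape(-1,1,2).astype(np.float64)
    n=cv2.undistortPoints(p,K,np.array(f['dist'],float)).reshape(480,640,2)
    z=f['z_map'].astype(float)
    c=np.dstack([n*z[...,None],z])
    R=cv2.Rodrigues(np.array(f['rvec'],float))[0]
    w=(c-np.array(f['tvec'],float).reshape(3))@R
    w[z<=0]=np.nan
    return w
E
python3 - <<'E'
from h import *
print(state(),pinch_z)
for n in ['top','side','wrist']:
    f=grab_frame(n); save(f,n+'0'); np.savez('pics/'+n+'0.npz',w=world(f))
E
```

```text
{'time_s': 0.0, 'qpos': array([-7.51741398e+01,  1.83513340e+01,  8.97067278e+01, -2.32693297e-03,
        7.20428636e+01, -1.14573367e+00]), 'qvel': array([ 0.03012635,  0.0044754 ,  0.03647885,  0.02332624, -0.05044082,
       -0.03340252]), 'effort': array([ 2.38582885e-03, -4.12455511e+01, -2.31969041e+01,  7.27650826e-02,
        4.57406673e-02, -1.40395091e-04]), 'ee_pos': array([ 158.06262906, -552.26460042,  180.72122466]), 'ee_rot': array([-1.79899051e+02,  1.93822417e-04,  1.59723133e+01]), 'force': array([-0.60594154,  0.03695244, -0.68678457]), 'torque': array([-0.02020429,  0.00773423, -0.00205596]), 'gripper_force': 0.0, 'gripper_width': 91.03943657090736} 18.8
```

View pics/top0.png

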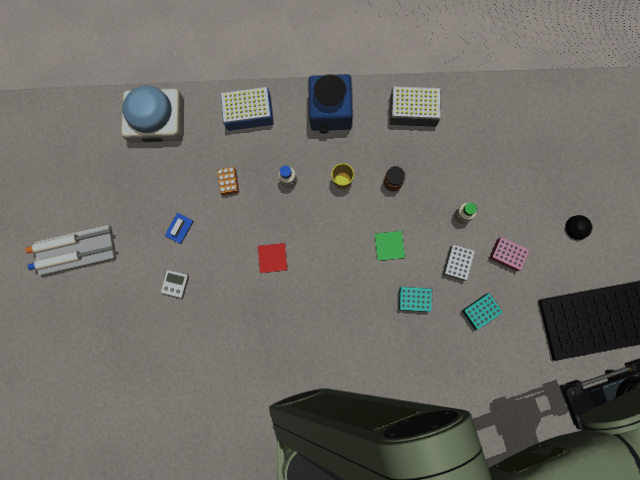

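View pics/side0.png

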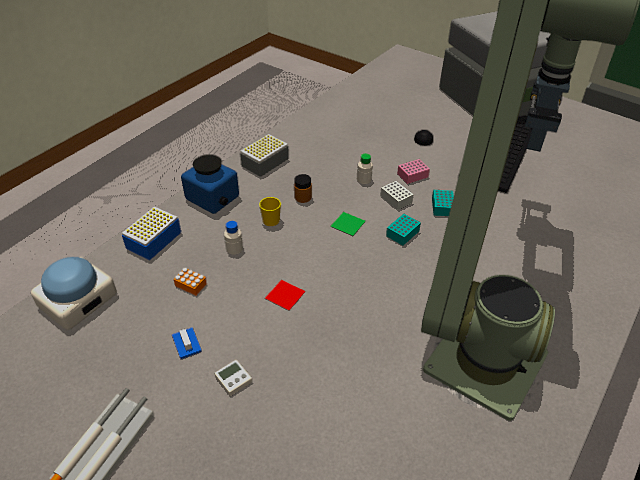

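Top view: the only blue-capped bottle is at (287,174), the jar at (394,178), the rack at (228,181), the cover at (179,228), the red pad at (272,258) and the green pad at (390,246). There are four cold block candidates: grey (460,262), pink (510,254), turquoise (415,300) and turquoise (483,312). The grey one fits "bare aluminium". I'll confirm it in a crop and measure from both views.

Run:
```python
from h import *
im=cv2.imread('pics/top0.png')
cv2.imwrite('pics/crop1.png',cv2.resize(im[150:330,380:560],None,fx=3.2,fy=3.2,interpolation=cv2.INTER_CUBIC))
W={n:np.load(f'pics/{n}0.npz')['w'] for n in('top','side')}
grab_frame('top');grab_frame('side')
for l in ['buffer_bottle','amber_jar','cold_block','tube_rack','cover','green_pad','red_pad','spare_bottle','timer','waste_cup']:
  for c in('top','side'):
    for m in masks_of(c,l)[:5]:
      if m['p']<.3: continue
      px=cv2.erode(m['pixels'].astype(np.uint8),np.ones((2,2)))>0
      P=W[c][px];P=P[~np.isnan(P[:,0])]
      if len(P)<8: continue
      zt=np.percentile(P[:,2],95);T=P[P[:,2]>zt-5].astype(np.float32)
      r=cv2.minAreaRect(np.ascontiguousarray(T[:,:2]))
      A=cv2.minAreaRect(np.ascontiguousarray(P[:,:2].astype(np.float32)))
      print(l,c,round(m['p'],2),np.round(m['box'][:2]),'zt',round(zt,1),'TOP',np.round(r[0],1),np.round(r[1],1),round(r[2],1),'ALL',np.round(A[0],1),np.round(A[1]),round(A[2],1))
```

```text
buffer_bottle top 0.82 [291. 178.] zt 87.5 TOP [665.9  64.1] [22.8 24.6] 41.7 ALL [663.3  61.4] [31. 38.] 36.0
buffer_bottle side 0.77 [234. 240.] zt 83.9 TOP [662.6  69.4] [22.5 26.2] 41.8 ALL [660.5  72.7] [39. 33.] 25.3
amber_jar top 0.78 [394. 179.] zt 69.3 TOP [ 652.  -204.8] [39.5 44.2] 24.7 ALL [ 652.5 -210. ] [46. 57.] 7.4
amber_jar side 0.81 [304. 188.] zt 66.8 TOP [ 649.6 -201.8] [39. 47.] 11.2 ALL [ 647.  -201.4] [43. 50.] 13.8
amber_jar side 0.52 [268. 212.] zt 57.7 TOP [658.6 -72.8] [46.  58.7] 46.0 ALL [659.2 -74.2] [48. 64.] 47.4
amber_jar side 0.5 [346. 226.] zt 5.6 TOP [ 483.9 -185.4] [66.1 75.2] 2.2 ALL [ 485.2 -187.2] [69. 80.] 4.8
cold_block top 0.95 [509. 254.] zt 36.1 TOP [ 454.1 -481.7] [76.9 54.1] 61.4 ALL [ 454.8 -482.2] [79. 56.] 63.7
cold_block top 0.8 [415. 301.] zt 36.1 TOP [ 349.4 -242.2] [73.2 53.5] 85.2 ALL [ 349.3 -242.6] [74. 54.] 85.1
cold_block top 0.77 [482. 313.] zt 36.1 TOP [ 315.6 -404. ] [55.7 74.8] 32.2 ALL [ 312.7 -405.7] [63. 76.] 31.6
cold_block top 0.62 [458. 265.] zt 36.4 TOP [ 436.1 -354.4] [56.5 72.5] 71.2 ALL [ 435.3 -357.4] [63. 73.]
[... 1248 characters left out ...]
7] [67.2 69.5] 4.3 ALL [462.2 111.9] [69. 70.] 6.5
spare_bottle top 0.55 [464. 215.] zt 87.7 TOP [ 559.4 -376.1] [25.1 24.8] 6.3 ALL [ 556.7 -373.2] [41. 36.] 38.9
spare_bottle side 0.89 [366. 168.] zt 84.4 TOP [ 554.8 -376.7] [27.  23.2] 83.8 ALL [ 564.4 -409.9] [ 38. 119.] 16.3
timer top 0.79 [175. 285.] zt 22.4 TOP [404.1 355.6] [51.3 56.7] 73.3 ALL [404.  355.5] [54. 56.] 74.9
timer side 0.87 [234. 377.] zt 20.9 TOP [401.1 358.8] [55.3 57.5] 74.4 ALL [401.2 358.8] [55. 58.] 74.4
waste_cup top 0.6 [342. 175.] zt 60.9 TOP [662.1 -74.9] [53.  54.4] 43.1 ALL [662.4 -78.1] [54. 60.] 0.4
waste_cup side 0.93 [270. 211.] zt 57.6 TOP [658.6 -71.2] [52.6 53.6] 10.0 ALL [665.9 -82.2] [51. 86.] 41.4
```

View pics/crop1.png

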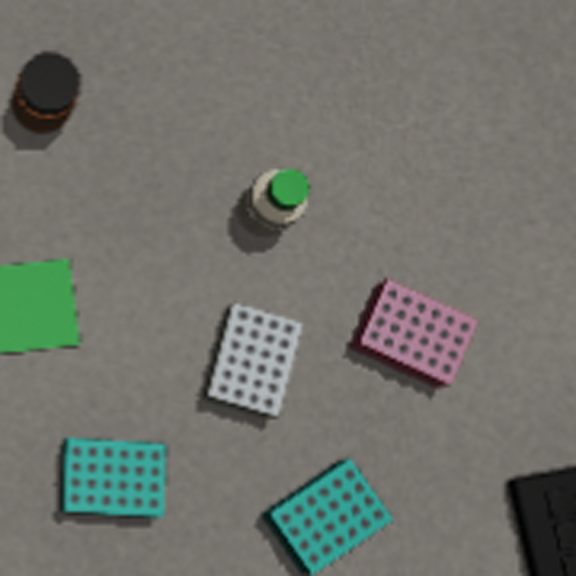

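The crop shows that the grey block, at crop (255,360), is bare aluminium; its neighbours are clearly pink and turquoise. The heights fit the text to within the calibration: block 35, rack 31, cover 27, bottle 85, jar 68 and pads about 5. Next I'll write a route helper and work out the wrist camera geometry.

```bash
cat >> h.py <<'E'
import math
def route(pts,start=None,step=45,turn=8.0):
    """pts: (x,y,z,yaw deg) -> prints compact tool-frame rows"""
    if start is None:
        s=state(); start=(*s['ee_pos'],s['ee_rot'][2])
    cur=np.array(start,float); rows=[]
    for t in pts:
        t=np.array(t,float); d=t-cur; d[3]=(d[3]+180)%360-180
        n=max(1,math.ceil(np.linalg.norm(d[:3])/step),math.ceil(abs(d[3])/turn))
        for i in range(n):
            a=math.radians(cur[3]+d[3]*i/n); s=d[:3]/n
            rows.append([round(s[0]*math.cos(a)+s[1]*math.sin(a),1),round(s[0]*math.sin(a)-s[1]*math.cos(a),1),round(-s[2],1),round(-math.radians(d[3]/n),4)])
        cur=cur+d; print(n,'rows ->',np.round(cur,1))
    for k in range(0,len(rows),10): print(rows[k:k+10])
def rect(P): 
    r=cv2.minAreaRect(np.ascontiguousarray(P[:,:2].astype(np.float32))); return np.round(r[0],1),np.round(r[1],1),round(r[2],1)
E
python3 - <<'E'
from h import *
from scipy.spatial.transform import Rotation as Ro
f=grab_frame('wrist'); s=state()
R=cv2.Rodrigues(np.array(f['rvec'],float))[0]; c=-R.T@np.array(f['tvec']).ravel()
T=Ro.from_euler('xyz',s['ee_rot'],degrees=True).as_matrix()
print('cam in tool',T.T@(c-s['ee_pos']),'axis',T.T@R[2],'right',T.T@R[0],f['fx'])
route([(473,-380,280,-20)])
E
```

```text
cam in tool [ 8.22671799e+01  1.02492860e-01 -2.03492242e+02] axis [-2.87283717e-01 -1.04532779e-04  9.57845528e-01] right [-3.29041702e-04  9.99999946e-01  1.04447432e-05] 371.7318994286431
9 rows -> [ 473. -380.  280.  -20.]
[[np.float64(38.9), np.float64(-8.8), np.float64(-10.9), 0.0698], [np.float64(38.2), np.float64(-11.5), np.float64(-10.9), 0.0698], [np.float64(37.3), np.float64(-14.2), np.float64(-10.9), 0.0698], [np.float64(36.2), np.float64(-16.7), np.float64(-10.9), 0.0698], [np.float64(35.0), np.float64(-19.2), np.float64(-10.9), 0.0698], [np.float64(33.5), np.float64(-21.6), np.float64(-10.9), 0.0698], [np.float64(32.0), np.float64(-23.9), np.float64(-10.9), 0.0698], [np.float64(30.2), np.float64(-26.1), np.float64(-10.9), 0.0698], [np.float64(28.3), np.float64(-28.1), np.float64(-10.9), 0.0698]]
```

```bash
sed -i 's/rows.append(\[\(.*\)\])$/rows.append([float(q) for q in (\1)])/' h.py
python3 - <<'E'
from h import *
route([(480,-250,280,-19.5)])
E
```

```text
11 rows -> [ 480.  -250.   280.   -19.5]
[[35.7, -18.4, -8.9, 0.0563], [34.6, -20.4, -8.9, 0.0563], [33.4, -22.3, -8.9, 0.0563], [32.1, -24.2, -8.9, 0.0563], [30.7, -25.9, -8.9, 0.0563], [29.2, -27.6, -8.9, 0.0563], [27.6, -29.2, -8.9, 0.0563], [25.9, -30.7, -8.9, 0.0563], [24.1, -32.1, -8.9, 0.0563], [22.3, -33.4, -8.9, 0.0563]]
[[20.4, -34.6, -8.9, 0.0563]]
```

Call:
move_arm --plan '[{"x": 36, "y": -18, "z": -9, "rz": 0.056}, {"x": 35, "y": -20, "z": -9, "rz": 0.056}, {"x": 33, "y": -22, "z": -9, "rz": 0.056}, {"x": 32, "y": -24, "z": -9, "rz": 0.056}, {"x": 31, "y": -26, "z": -9, "rz": 0.056}, {"x": 29, "y": -28, "z": -9, "rz": 0.056}, {"x": 28, "y": -29, "z": -9, "rz": 0.056}, {"x": 26, "y": -31, "z": -9, "rz": 0.056}, {"x": 24, "y": -32, "z": -9, "rz": 0.056}, {"x": 22, "y": -33, "z": -9, "rz": 0.056}]' --grip 1

```text
schema error: expected keys x, y, z, rx, ry, rz
```

Call:
move_arm --plan '[{"x": 20, "y": -35, "z": -9, "rz": 0.056}, {}, {}]'

```text
schema error: expected keys x, y, z, rx, ry, rz
```

```bash
cat >> h.py <<'E'
def look(labels,cam='wrist',name=None,pmin=.3):
    f=grab_frame(cam); W=world(f)
    if name: save(f,name)
    for l in labels:
        for m in masks_of(cam,l)[:4]:
            if m['p']<pmin: continue
            P=W[m['pixels']];P=P[~np.isnan(P[:,0])]
            if len(P)<8: continue
            zt=np.percentile(P[:,2],90);T=P[abs(P[:,2]-zt)<4]
            print(l,round(m['p'],2),np.round(m['box']),'zt',round(zt,1),*rect(T))
    s=state();print(np.round(s['ee_pos'],1),np.round(s['ee_rot'],2),s['time_s'],np.round(s['gripper_width'],1),s['gripper_force'])
E
python3 - <<'E'
from h import *
look(['cold_block','green_pad','red_pad','buffer_bottle','amber_jar','tube_rack','cover','waste_cup'],name='w1')
E
```

```text
cold_block 0.71 [213.  26. 105.  50.] zt 33.1 [ 308.1 -412. ] [35.7 76.4] 31.5
[ 158.3 -552.8  181.6] [179.99   0.    15.97] 1.75 91.3 0.0
```

View pics/w1.png

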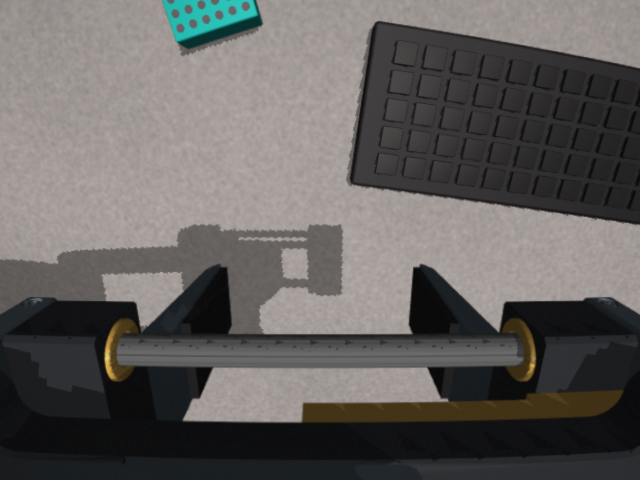

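The arm hasn't moved: rows need all six keys. This is still the start-pose view. It shows the gripper in the lower half and the free view ahead along tool +x, with turquoise block at (213,26) and a dark rack on the right.

Call:
move_arm --plan '[{"x": 36, "y": -18, "z": -9, "rx": 0, "ry": 0, "rz": 0.056}, {"x": 35, "y": -20, "z": -9, "rx": 0, "ry": 0, "rz": 0.056}, {"x": 33, "y": -22, "z": -9, "rx": 0, "ry": 0, "rz": 0.056}, {"x": 32, "y": -24, "z": -9, "rx": 0, "ry": 0, "rz": 0.056}, {"x": 31, "y": -26, "z": -9, "rx": 0, "ry": 0, "rz": 0.056}, {"x": 29, "y": -28, "z": -9, "rx": 0, "ry": 0, "rz": 0.056}, {"x": 28, "y": -29, "z": -9, "rx": 0, "ry": 0, "rz": 0.056}, {"x": 26, "y": -31, "z": -9, "rx": 0, "ry": 0, "rz": 0.056}, {"x": 24, "y": -32, "z": -9, "rx": 0, "ry": 0, "rz": 0.056}, {"x": 22, "y": -33, "z": -9, "rx": 0, "ry": 0, "rz": 0.056}]' --grip 1

```text
time_s: 2.75
ee_pos: [452.1, -276.9, 272.1]
ee_rot: [180.0, -0.0, -16.2]
force: [0.1, -0.5, 0.2]
gripper_width: 91.0
gripper_force: 0.0
```

Call:
move_arm --plan '[{"x": -40, "y": -20, "z": 0, "rx": 0, "ry": 0, "rz": 0.056}, {"x": -40, "y": 0, "z": 0, "rx": 0, "ry": 0, "rz": 0}, {"x": 0, "y": 0, "z": 0, "rx": 0, "ry": 0, "rz": 0}, {"x": 0, "y": 0, "z": 0, "rx": 0, "ry": 0, "rz": 0}]'

```text
time_s: 3.15
ee_pos: [380.3, -234.6, 272.1]
ee_rot: [180.0, -0.1, -19.3]
force: [0.2, -0.2, -0.2]
gripper_width: 91.3
gripper_force: 0.0
```

Run:
```python
from h import *
look(['cold_block','green_pad','red_pad','buffer_bottle','amber_jar','waste_cup'],name='w2')
```

```text
cold_block 0.95 [336. 216.  68.  59.] zt 33.3 [ 351.9 -244. ] [76.  56.4] 84.9
cold_block 0.83 [504.  65.  84.  65.] zt 33.4 [ 456.3 -484. ] [77.1 56.5] 63.3
cold_block 0.7 [405. 115.  58.  78.] zt 33.4 [ 439.  -357.4] [55.8 76.3] 70.8
cold_block 0.67 [465. 199.  82.  74.] zt 33.5 [ 316.9 -406.5] [57.4 76.2] 31.7
green_pad 0.64 [257. 123.  75.  74.] zt 4.4 [ 489.2 -189.4] [71.1 73. ] 4.9
red_pad 0.69 [ 58. 219.  65.  65.] zt 4.4 [466.9 111. ] [70.5 74.6] 4.8
red_pad 0.51 [255. 123.  72.  78.] zt 4.4 [ 489.1 -189.7] [71.2 69.8] 4.4
buffer_bottle 0.77 [13. 58. 25. 44.] zt 36.8 [659.7  48.6] [ 9.5 33.8] 59.4
buffer_bottle 0.37 [390.  17.  49.  26.] zt 61.5 [ 546.6 -374.2] [34.3 10.3] 71.3
[ 380.9 -235.   271.3] [-1.7999e+02  2.0000e-02 -1.9330e+01] 3.5 91.4 0.0
```

View pics/w2.png

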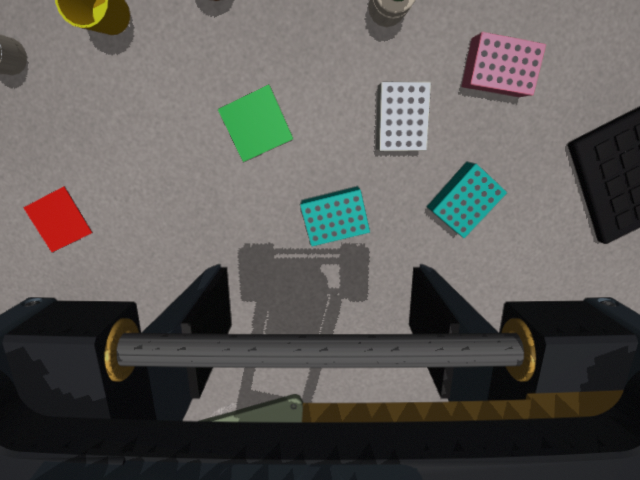

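The wrist view shows the grey block at (405,115), green pad (257,123) and red pad (58,219). It agrees with the other two cameras to within about 4 mm. My averages are block (437,-356) at yaw -19.2, green (487,-189), red (464.5,111.5), midpoint (476,-39) and row yaw 4.3. The pad spacing comes out at 301, against 300 given.

Run:
```python
from h import *
route([(437,-356,110,-19.2),(437,-356,30,-19.2),(437,-356,5,-19.2)])
route([(437,-356,60,-19.2),(476,-39,60,4.3),(476,-39,6,4.3)],start=(437,-356,5,-19.2))
```

```text
5 rows -> [ 437.  -356.   110.   -19.2]
2 rows -> [ 437.  -356.    30.   -19.2]
1 rows -> [ 437.  -356.     5.   -19.2]
[[18.6, 19.1, 32.3, -0.0005], [18.6, 19.1, 32.3, -0.0005], [18.6, 19.1, 32.3, -0.0005], [18.6, 19.1, 32.3, -0.0005], [18.6, 19.2, 32.3, -0.0005], [0.0, -0.0, 40.0, -0.0], [0.0, -0.0, 40.0, -0.0], [0.0, -0.0, 25.0, -0.0]]
2 rows -> [ 437.  -356.    60.   -19.2]
8 rows -> [476.  -39.   60.    4.3]
2 rows -> [476.  -39.    6.    4.3]
[[0.0, -0.0, -27.5, -0.0], [0.0, -0.0, -27.5, -0.0], [-8.4, -39.0, -0.0, -0.0513], [-6.4, -39.4, -0.0, -0.0513], [-4.4, -39.7, -0.0, -0.0513], [-2.3, -39.9, -0.0, -0.0513], [-0.3, -39.9, -0.0, -0.0513], [1.7, -39.9, -0.0, -0.0513], [3.8, -39.7, -0.0, -0.0513], [5.8, -39.5, -0.0, -0.0513]]
[[0.0, 0.0, 27.0, -0.0], [0.0, 0.0, 27.0, -0.0]]
```

Call:
move_arm --plan '[{"x": 18.6, "y": 19.1, "z": 32.3, "rx": 0, "ry": 0, "rz": 0}, {"x": 18.6, "y": 19.1, "z": 32.3, "rx": 0, "ry": 0, "rz": 0}, {"x": 18.6, "y": 19.1, "z": 32.3, "rx": 0, "ry": 0, "rz": 0}, {"x": 18.6, "y": 19.1, "z": 32.3, "rx": 0, "ry": 0, "rz": 0}, {"x": 18.6, "y": 19.1, "z": 32.3, "rx": 0, "ry": 0, "rz": 0}, {"x": 0, "y": 0, "z": 0, "rx": 0, "ry": 0, "rz": 0}, {"x": 0, "y": 0, "z": 40, "rx": 0, "ry": 0, "rz": 0}, {"x": 0, "y": 0, "z": 30, "rx": 0, "ry": 0, "rz": 0}, {"x": 0, "y": 0, "z": 20, "rx": 0, "ry": 0, "rz": 0}, {"x": 0, "y": 0, "z": 15, "rx": 0, "ry": 0, "rz": 0}]'

```text
time_s: 4.5
ee_pos: [436.3, -354.9, 4.4]
ee_rot: [-180.0, 0.1, -19.3]
force: [0.6, -0.4, 1.5]
gripper_width: 91.2
gripper_force: 0.0
```

Call:
move_arm --plan '[{"x": 0, "y": 0, "z": 0, "rx": 0, "ry": 0, "rz": 0}, {"x": 0, "y": 0, "z": 0, "rx": 0, "ry": 0, "rz": 0}, {"x": 0, "y": 0, "z": 0, "rx": 0, "ry": 0, "rz": 0}, {"x": 0, "y": 0, "z": 0, "rx": 0, "ry": 0, "rz": 0}, {"x": 0, "y": 0, "z": 0, "rx": 0, "ry": 0, "rz": 0}, {"x": 0, "y": 0, "z": 0, "rx": 0, "ry": 0, "rz": 0}, {"x": 0, "y": 0, "z": 0, "rx": 0, "ry": 0, "rz": 0}, {"x": 0, "y": 0, "z": 0, "rx": 0, "ry": 0, "rz": 0}]' --grip 0 --squeeze 40

```text
time_s: 5.3
ee_pos: [436.6, -355.6, 5.1]
ee_rot: [180.0, -0.0, -19.3]
force: [-0.7, 0.1, 0.1]
gripper_width: 30.1
gripper_force: 0.0
```

The fingers went past 56 mm with no force, so I'll look before doing anything else.

Run:
```python
from h import *
f=grab_frame('wrist');save(f,'w3')
s=state();print(s)
f=grab_frame('side');cv2.imwrite('pics/s3.png',cv2.resize(f['img'][100:280,300:540,::-1],None,fx=3.2,fy=3.2))
```

```text
{'time_s': 5.35, 'qpos': array([-4.03313244e+01,  2.68465233e+01,  1.04652203e+02, -2.28245074e-03,
        4.84987311e+01,  6.89959516e+01]), 'qvel': array([-0.07559778,  0.1261248 ,  0.04654377, -0.02893043,  0.01332701,
       -0.00249416]), 'effort': array([ 2.52187914e-03, -4.36868405e+01, -1.77540350e+01,  4.59232042e-02,
       -5.89888729e-02,  2.36508276e-04]), 'ee_pos': array([ 436.5408062 , -355.55279801,    5.07378176]), 'ee_rot': array([ 1.79997493e+02, -1.76117515e-03, -1.93257636e+01]), 'force': array([ 0.12865035,  0.04516591, -0.96325572]), 'torque': array([0.05450451, 0.01773218, 0.02984921]), 'gripper_force': 0.0, 'gripper_width': 25.905414522654375}
```

View pics/s3.png

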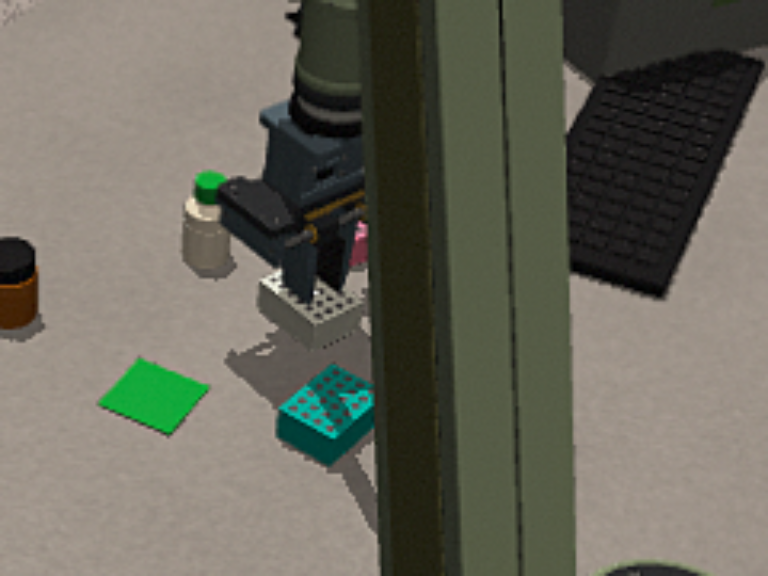

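View pics/w3.png

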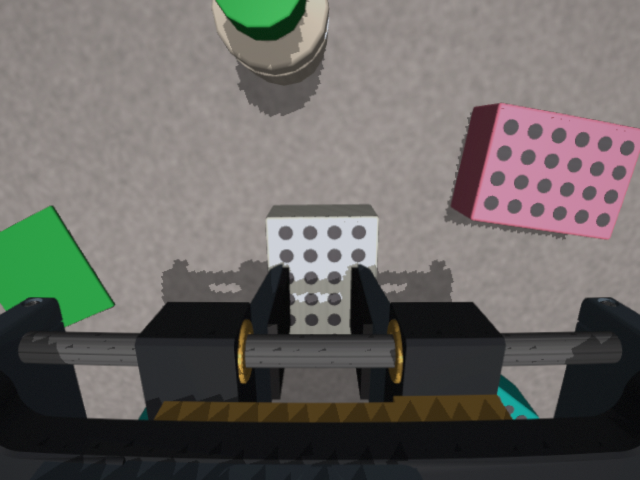

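Side crop: the fingertips at crop (305,290) seem to sit over or in the top of the grey block. Wrist view: the fingertips at (268,272) and (365,272) are within the block's top. I'll check the fingertip depth against the block's.

Run:
```python
from h import *
f=grab_frame('wrist');W=world(f)
for p in [(320,240),(320,280),(320,320),(320,212),(280,225),(265,300),(275,290),(284,272),(278,268),(360,272),(375,300),(285,330),(320,380),(180,260),(240,240)]:
    print(p,np.round(W[p[1],p[0]],1),f['img'][p[1],p[0]])
f=grab_frame('side');W=world(f)
for cx,cy in [(305,297),(300,270),(330,285),(290,300),(275,285),(350,295),(310,330)]:
    u,v=300+cx/3.2,100+cy/3.2;u,v=int(u),int(v)
    print((cx,cy),np.round(W[v,u],1),f['img'][v,u])
```

```text
(320, 240) [ 463.7 -364.8   32.4] [203 207 214]
(320, 280) [ 443.3 -357.6   31.8] [164 165 164]
(320, 320) [ 421.9 -350.1   32.3] [137 137 128]
(320, 212) [ 475.1 -368.8   22.9] [91 91 85]
(280, 225) [ 477.5 -348.9   32.4] [202 206 214]
(265, 300) [ 461.2 -341.4   78.5] [22 26 30]
(275, 290) [ 459.9 -343.8   68.2] [23 27 31]
(284, 272) [ 459.3 -345.6   48.6] [32 36 41]
(278, 268) [ 456.4 -339.5   31.1] [138 139 136]
(360, 272) [ 447.5 -378.7   48.2] [25 28 33]
(375, 300) [ 446.6 -381.4   77.4] [24 27 32]
(285, 330) [ 454.1 -348.4   93.3] [51 49 49]
(320, 380) [ 362.8 -329.4    0.5] [89 85 83]
(180, 260) [ 4.705e+02 -2.782e+02  2.000e-01] [131 124 122]
(240, 240) [ 469.9 -317.    -0.9] [149 142 139]
(305, 297) [ 430.5 -335.3   42. ] [25 28 29]
(300, 270) [ 440.3 -336.5   64.6] [27 34 33]
(330, 285) [ 420.4 -362.3   40.3] [1 2 3]
(290, 300) [ 444.5 -333.6   32.7] [149 144 128]
(275, 285) [ 464.2 -339.    34. ] [236 237 222]
(350, 295) [ 404.1 -369.1   33.1] [151 146 130]
(310, 330) [ 415.4 -319.5   20.6] [80 78 70]
```

The fingers have passed into the block's sides without any contact force. I'll let them close fully, lift, and see whether the block reacts.

Call:
move_arm --plan '[{"x": 0, "y": 0, "z": 0, "rx": 0, "ry": 0, "rz": 0}, {"x": 0, "y": 0, "z": 0, "rx": 0, "ry": 0, "rz": 0}, {"x": 0, "y": 0, "z": 0, "rx": 0, "ry": 0, "rz": 0}, {"x": 0, "y": 0, "z": 0, "rx": 0, "ry": 0, "rz": 0}]'

```text
time_s: 5.9
ee_pos: [436.6, -355.6, 5.1]
ee_rot: [180.0, -0.0, -19.3]
force: [-0.0, -0.7, 0.3]
gripper_width: 0.3
gripper_force: 0.0
```

Call:
move_arm --plan '[{"x": 0, "y": 0, "z": -20, "rx": 0, "ry": 0, "rz": 0}, {"x": 0, "y": 0, "z": -40, "rx": 0, "ry": 0, "rz": 0}, {"x": 0, "y": 0, "z": -40, "rx": 0, "ry": 0, "rz": 0}, {"x": 0, "y": 0, "z": 0, "rx": 0, "ry": 0, "rz": 0}]' --grip 1

```text
time_s: 6.3
ee_pos: [439.8, -358.3, 110.8]
ee_rot: [179.8, -0.6, -19.3]
force: [0.7, 0.3, 0.2]
gripper_width: 29.5
gripper_force: 0.0
```

Run:
```python
from h import *
look(['cold_block'],name='w4')
look(['cold_block'],cam='side')
```

```text
cold_block 0.88 [419. 291.  33.  15.] zt 28.1 [ 358.1 -422.5] [12.7  5.1] 79.1
cold_block 0.83 [321. 235.  72. 102.] zt 33.2 [ 439.1 -357.3] [56.1 76.2] 71.5
cold_block 0.59 [466. 163. 125.  90.] zt 33.3 [ 456.4 -484.2] [76.7 56.5] 63.2
[ 436.9 -355.8  105.9] [ 1.7995e+02 -1.1000e-01 -1.9320e+01] 6.4 37.2 0.0
cold_block 0.96 [398. 195.  34.  23.] zt 32.9 [ 435.4 -353.3] [61.7 82.6] 70.3
cold_block 0.86 [410. 173.  24.  25.] zt 33.6 [ 454.8 -479.2] [73.1 59.3] 59.7
cold_block 0.6 [402. 231.  35.  32.] zt 33.2 [ 348.4 -240.1] [77.1 56.8] 85.4
[ 435.7 -354.8  103.8] [-1.7995e+02  1.4000e-01 -1.9320e+01] 6.5 45.6 0.0
```

The block didn't move and the fingers shut to 0.3 mm, so they passed straight through it. Either this block isn't solid or contact isn't working. I'll look at the whole bench again with the arm in its new place, in case another grey block was hidden at the start.

Run:
```python
from h import *
f=grab_frame('top');save(f,'top2')
for m in masks_of('top','cold_block'): print(m['p'],m['box'])
```

```text
0.61 [414.9, 301.2, 34.3, 23.6]
```

View pics/top2.png

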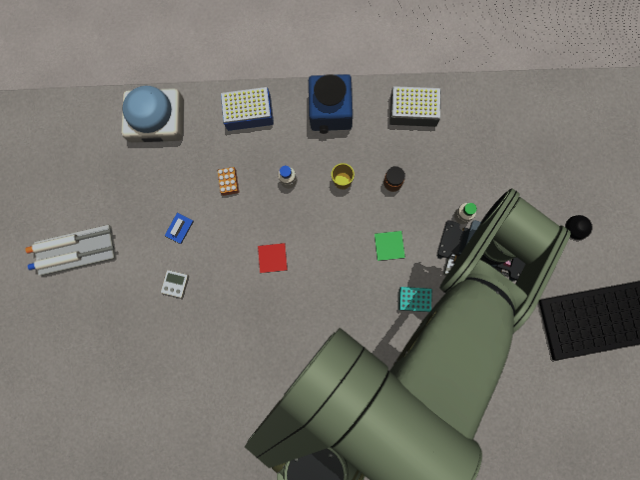

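There is no other grey block. I'll carry on with the jar at about (651,-203.5), lid height about 68. That also tests whether contact works in general.

Run:
```python
from h import *
route([(580,-230,150,0),(580,-203.5,150,0)])
```

```text
5 rows -> [ 580. -230.  150.   -0.]
1 rows -> [ 580.  -203.5  150.    -0. ]
[[19.0, -33.1, -9.3, -0.0674], [21.2, -31.8, -9.3, -0.0674], [23.3, -30.3, -9.3, -0.0674], [25.3, -28.6, -9.3, -0.0674], [27.1, -26.8, -9.3, -0.0674], [-0.0, -26.5, -0.0, -0.0]]
```

Call:
move_arm --plan '[{"x": 19, "y": -33, "z": -10, "rx": 0, "ry": 0, "rz": -0.0674}, {"x": 21, "y": -32, "z": -10, "rx": 0, "ry": 0, "rz": -0.0674}, {"x": 23, "y": -30, "z": -9, "rx": 0, "ry": 0, "rz": -0.0674}, {"x": 25, "y": -28.6, "z": -9, "rx": 0, "ry": 0, "rz": -0.0674}, {"x": 27, "y": -27, "z": -9, "rx": 0, "ry": 0, "rz": -0.0674}, {"x": 0, "y": -26.5, "z": 0, "rx": 0, "ry": 0, "rz": 0}, {"x": 0, "y": 0, "z": 0, "rx": 0, "ry": 0, "rz": 0}, {"x": 0, "y": 0, "z": 0, "rx": 0, "ry": 0, "rz": 0}]' --grip 1

```text
time_s: 7.4
ee_pos: [579.6, -203.8, 150.8]
ee_rot: [-180.0, 0.1, 0.1]
force: [-0.4, -0.3, -0.5]
gripper_width: 91.4
gripper_force: 0.0
```

Run:
```python
from h import *
look(['amber_jar','waste_cup','buffer_bottle'])
route([(651,-203.5,95,0),(651,-203.5,12,0)])
```

```text
amber_jar 0.58 [322. 136.  62.  66.] zt 67.3 [ 656.1 -206.1] [45.2 45.3] 89.6
waste_cup 0.77 [162. 126.  85.  71.] zt 59.9 [664.4 -76. ] [57.2 56.1] 85.4
buffer_bottle 0.8 [ 28. 122.  54.  54.] zt 57.1 [666.8  49. ] [12.1 37.4] 79.6
[ 579.6 -205.2  151.6] [ 1.7999e+02  4.0000e-02 -1.0000e-01] 7.6 91.0 0.0
3 rows -> [ 651.  -203.5   95.    -0. ]
2 rows -> [ 651.  -203.5   12.    -0. ]
[[23.8, -0.6, 18.9, -0.0006], [23.8, -0.6, 18.9, -0.0006], [23.8, -0.6, 18.9, -0.0006], [0.0, -0.0, 41.5, -0.0], [0.0, -0.0, 41.5, -0.0]]
```

Call:
move_arm --plan '[{"x": 25, "y": 0, "z": 19, "rx": 0, "ry": 0, "rz": 0}, {"x": 25, "y": 0, "z": 19, "rx": 0, "ry": 0, "rz": 0}, {"x": 24, "y": 0.5, "z": 18, "rx": 0, "ry": 0, "rz": 0}, {"x": 0, "y": 0, "z": 0, "rx": 0, "ry": 0, "rz": 0}, {"x": 0, "y": 0, "z": 35, "rx": 0, "ry": 0, "rz": 0}, {"x": 0, "y": 0, "z": 30, "rx": 0, "ry": 0, "rz": 0}, {"x": 0, "y": 0, "z": 18, "rx": 0, "ry": 0, "rz": 0}, {"x": 0, "y": 0, "z": 0, "rx": 0, "ry": 0, "rz": 0}]'

```text
time_s: 8.4
ee_pos: [651.1, -204.7, 10.6]
ee_rot: [-179.9, 0.3, -0.1]
force: [-0.9, -0.1, -0.4]
gripper_width: 91.3
gripper_force: 0.0
```

Call:
move_arm --plan '[{"x": 0, "y": 0, "z": 0, "rx": 0, "ry": 0, "rz": 0}, {"x": 0, "y": 0, "z": 0, "rx": 0, "ry": 0, "rz": 0}, {"x": 0, "y": 0, "z": 0, "rx": 0, "ry": 0, "rz": 0}, {"x": 0, "y": 0, "z": 0, "rx": 0, "ry": 0, "rz": 0}, {"x": 0, "y": 0, "z": 0, "rx": 0, "ry": 0, "rz": 0}, {"x": 0, "y": 0, "z": 0, "rx": 0, "ry": 0, "rz": 0}, {"x": 0, "y": 0, "z": 0, "rx": 0, "ry": 0, "rz": 0}, {"x": 0, "y": 0, "z": 0, "rx": 0, "ry": 0, "rz": 0}]' --grip 0 --squeeze 20

```text
time_s: 9.2
ee_pos: [654.4, -204.8, 13.6]
ee_rot: [180.0, -0.0, -0.0]
force: [-0.6, -0.4, 3.0]
gripper_width: 48.2
gripper_force: 20.0
```

The grip works on the jar (48 mm, 20 N). Carry it to the red pad.

Run:
```python
from h import *
route([(654,-205,120,0),(464.5,111.5,120,4),(464.5,111.5,17,4)],start=(654.4,-204.8,13.2,0))
```

```text
3 rows -> [ 654. -205.  120.    0.]
9 rows -> [464.5 111.5 120.    4. ]
3 rows -> [464.5 111.5  17.    4. ]
[[-0.1, 0.1, -35.6, -0.0], [-0.1, 0.1, -35.6, -0.0], [-0.1, 0.1, -35.6, -0.0], [-21.1, -35.2, -0.0, -0.0078], [-20.8, -35.3, -0.0, -0.0078], [-20.5, -35.5, -0.0, -0.0078], [-20.2, -35.6, -0.0, -0.0078], [-20.0, -35.8, -0.0, -0.0078], [-19.7, -36.0, -0.0, -0.0078], [-19.4, -36.1, -0.0, -0.0078]]
[[-19.1, -36.3, -0.0, -0.0078], [-18.8, -36.4, -0.0, -0.0078], [0.0, 0.0, 34.3, -0.0], [0.0, 0.0, 34.3, -0.0], [0.0, 0.0, 34.3, -0.0]]
```

Call:
move_arm --plan '[{"x": 0, "y": 0, "z": -30, "rx": 0, "ry": 0, "rz": 0}, {"x": 0, "y": 0, "z": -40, "rx": 0, "ry": 0, "rz": 0}, {"x": 0, "y": 0, "z": -36, "rx": 0, "ry": 0, "rz": 0}, {"x": -21, "y": -35.5, "z": 0, "rx": 0, "ry": 0, "rz": 0}, {"x": -21, "y": -35.5, "z": 0, "rx": 0, "ry": 0, "rz": 0}, {"x": -21, "y": -35.5, "z": 0, "rx": 0, "ry": 0, "rz": 0}, {"x": -21, "y": -35, "z": 0, "rx": 0, "ry": 0, "rz": 0}, {"x": -21, "y": -35, "z": 0, "rx": 0, "ry": 0, "rz": 0}, {"x": -21, "y": -35, "z": 0, "rx": 0, "ry": 0, "rz": 0}, {"x": -21, "y": -35, "z": 0, "rx": 0, "ry": 0, "rz": 0}]'

```text
time_s: 10.2
ee_pos: [505.7, 43.3, 118.6]
ee_rot: [-180.0, 0.0, -0.0]
force: [0.1, 0.9, -0.6]
gripper_width: 48.2
gripper_force: 20.0
```

Call:
move_arm --plan '[{"x": -21, "y": -35, "z": 0, "rx": 0, "ry": 0, "rz": 0}, {"x": -21, "y": -35, "z": 0, "rx": 0, "ry": 0, "rz": 0}, {"x": 0, "y": 0, "z": 0, "rx": 0, "ry": 0, "rz": 0}, {"x": 0, "y": 0, "z": 40, "rx": 0, "ry": 0, "rz": 0}, {"x": 0, "y": 0, "z": 35, "rx": 0, "ry": 0, "rz": 0}, {"x": 0, "y": 0, "z": 15, "rx": 0, "ry": 0, "rz": 0}, {"x": 0, "y": 0, "z": 0, "rx": 0, "ry": 0, "rz": 0}, {"x": 0, "y": 0, "z": 0, "rx": 0, "ry": 0, "rz": 0}]'

```text
time_s: 11.0
ee_pos: [465.8, 111.6, 29.2]
ee_rot: [180.0, -0.0, -0.0]
force: [0.7, 0.6, -1.0]
gripper_width: 48.4
gripper_force: 20.0
```

Call:
move_arm --plan '[{"x": -1, "y": 0, "z": 6, "rx": 0, "ry": 0, "rz": 0}, {"x": 0, "y": 0, "z": 5.7, "rx": 0, "ry": 0, "rz": 0}, {"x": 0, "y": 0, "z": 0, "rx": 0, "ry": 0, "rz": 0}, {"x": 0, "y": 0, "z": 0, "rx": 0, "ry": 0, "rz": 0}]'

```text
time_s: 11.4
ee_pos: [464.3, 111.9, 17.5]
ee_rot: [180.0, -0.0, -0.0]
force: [-0.3, -0.2, -0.7]
gripper_width: 48.1
gripper_force: 20.0
```

Call:
move_arm --plan '[{"x": 0, "y": 0, "z": 0, "rx": 0, "ry": 0, "rz": 0}, {"x": 0, "y": 0, "z": 0, "rx": 0, "ry": 0, "rz": 0}, {"x": 0, "y": 0, "z": 0, "rx": 0, "ry": 0, "rz": 0}, {"x": 0, "y": 0, "z": 0, "rx": 0, "ry": 0, "rz": 0}, {"x": 0, "y": 0, "z": -30, "rx": 0, "ry": 0, "rz": 0}, {"x": 0, "y": 0, "z": -40, "rx": 0, "ry": 0, "rz": 0}, {"x": 0, "y": 0, "z": -40, "rx": 0, "ry": 0, "rz": 0}, {"x": 40, "y": 15, "z": -10, "rx": 0, "ry": 0, "rz": 0}, {"x": 40, "y": 20, "z": -10, "rx": 0, "ry": 0, "rz": 0}, {"x": 0, "y": 0, "z": 0, "rx": 0, "ry": 0, "rz": 0}]' --grip 1

```text
time_s: 12.4
ee_pos: [549.8, 75.3, 149.1]
ee_rot: [180.0, -0.4, -0.1]
force: [-0.1, 0.5, -0.8]
gripper_width: 91.2
gripper_force: 0.0
```

Run:
```python
from h import *
look(['buffer_bottle'])
look(['amber_jar','red_pad','cold_block'],cam='top')
look(['amber_jar','red_pad','cold_block'],cam='side')
```

```text
buffer_bottle 0.61 [333.  78.  60.  64.] zt 85.9 [669.8  65.4] [28.3 28.6] 89.6
[544.1  76.5 146.9] [-1.8e+02  6.0e-02 -8.0e-02] 12.5 91.4 0.0
cold_block 0.74 [457. 263.  33.  38.] zt 35.3 [ 437.8 -354.6] [56.4 75.7] 71.3
cold_block 0.63 [508. 254.  37.  31.] zt 35.0 [ 455.4 -482.3] [76.2 56.3] 63.3
cold_block 0.58 [482. 313.  39.  36.] zt 34.9 [ 315.8 -404.1] [56.1 76.6] 31.1
[542.7  77.3 146.8] [1.7999e+02 1.0000e-01 3.0000e-02] 12.7 90.9 0.0
amber_jar 0.85 [285. 287.  24.  36.] zt 68.8 [462.5 114. ] [46.9 46.1] 4.9
red_pad 0.81 [286. 299.  41.  20.] zt 4.3 [463.7 112.6] [71.6 70.6] 6.0
cold_block 0.67 [409. 173.  19.  30.] zt 33.7 [ 468.8 -460.6] [35.5 67.4] 37.5
cold_block 0.63 [403. 232.  37.  32.] zt 33.2 [ 348.2 -241.4] [80.1 56.7] 85.9
cold_block 0.58 [398. 195.  34.  21.] zt 33.6 [ 435.8 -354.1] [60.4 79.5] 75.1
[543.6  77.2 147.3] [1.7999e+02 2.0000e-02 2.0000e-02] 12.9 91.4 0.0
```

The jar stands on the red pad within about 2 mm. Next the bottle at (667.5,66): cap top 86, checked from three views.

Call:
move_arm --plan '[{"x": 41, "y": 4, "z": 13, "rx": 0, "ry": 0, "rz": 0}, {"x": 41, "y": 4, "z": 13, "rx": 0, "ry": 0, "rz": 0}, {"x": 41.5, "y": 3, "z": 13, "rx": 0, "ry": 0, "rz": 0}, {"x": 0, "y": 0, "z": 0, "rx": 0, "ry": 0, "rz": 0}, {"x": 0, "y": 0, "z": 0, "rx": 0, "ry": 0, "rz": 0}, {"x": 0, "y": 0, "z": 40, "rx": 0, "ry": 0, "rz": 0}, {"x": 0, "y": 0, "z": 33, "rx": 0, "ry": 0, "rz": 0}, {"x": 0, "y": 0, "z": 20, "rx": 0, "ry": 0, "rz": 0}, {"x": 0, "y": 0, "z": 0, "rx": 0, "ry": 0, "rz": 0}, {"x": 0, "y": 0, "z": 0, "rx": 0, "ry": 0, "rz": 0}]'

```text
time_s: 13.9
ee_pos: [667.5, 66.2, 16.9]
ee_rot: [-180.0, -0.1, 0.0]
force: [0.0, 0.0, 0.3]
gripper_width: 91.7
gripper_force: 0.0
```

Call:
move_arm --plan '[{"x": 0, "y": 0, "z": 0, "rx": 0, "ry": 0, "rz": 0}, {"x": 0, "y": 0, "z": 0, "rx": 0, "ry": 0, "rz": 0}, {"x": 0, "y": 0, "z": 0, "rx": 0, "ry": 0, "rz": 0}, {"x": 0, "y": 0, "z": 0, "rx": 0, "ry": 0, "rz": 0}, {"x": 0, "y": 0, "z": 0, "rx": 0, "ry": 0, "rz": 0}, {"x": 0, "y": 0, "z": 0, "rx": 0, "ry": 0, "rz": 0}, {"x": 0, "y": 0, "z": 0, "rx": 0, "ry": 0, "rz": 0}, {"x": 0, "y": 0, "z": 0, "rx": 0, "ry": 0, "rz": 0}, {"x": 0, "y": 0, "z": 0, "rx": 0, "ry": 0, "rz": 0}]' --grip 0 --squeeze 20

```text
time_s: 14.8
ee_pos: [667.7, 65.7, 15.3]
ee_rot: [180.0, 0.0, -0.0]
force: [-0.5, -1.8, 0.6]
gripper_width: 42.8
gripper_force: 20.0
```

Call:
move_arm --plan '[{"x": 0, "y": 0, "z": -30, "rx": 0, "ry": 0, "rz": 0}, {"x": 0, "y": 0, "z": -40, "rx": 0, "ry": 0, "rz": 0}, {"x": -22.5, "y": 31.8, "z": -40, "rx": 0, "ry": 0, "rz": 0}, {"x": -22.5, "y": 31.8, "z": 0, "rx": 0, "ry": 0, "rz": 0}, {"x": -22.5, "y": 31.8, "z": 0, "rx": 0, "ry": 0, "rz": 0}, {"x": -22.5, "y": 31.8, "z": 0, "rx": 0, "ry": 0, "rz": 0}, {"x": -22.5, "y": 31.8, "z": 0, "rx": 0, "ry": 0, "rz": 0}, {"x": -22.5, "y": 31.8, "z": 0, "rx": 0, "ry": 0, "rz": 0}, {"x": -22.5, "y": 31.8, "z": 0, "rx": 0, "ry": 0, "rz": 0}, {"x": -22.5, "y": 31.8, "z": 0, "rx": 0, "ry": 0, "rz": 0}]'

```text
time_s: 15.8
ee_pos: [488.8, -186.1, 121.0]
ee_rot: [-180.0, 0.0, -0.0]
force: [0.3, -1.0, -0.4]
gripper_width: 42.9
gripper_force: 20.0
```

Call:
move_arm --plan '[{"x": 0, "y": 0, "z": 0, "rx": 0, "ry": 0, "rz": 0}, {"x": 0, "y": 0, "z": 40, "rx": 0, "ry": 0, "rz": 0}, {"x": 0, "y": 0, "z": 35, "rx": 0, "ry": 0, "rz": 0}, {"x": 0, "y": 0, "z": 20, "rx": 0, "ry": 0, "rz": 0}, {"x": 0, "y": 0, "z": 0, "rx": 0, "ry": 0, "rz": 0}, {"x": 0, "y": 0, "z": 0, "rx": 0, "ry": 0, "rz": 0}]'

```text
time_s: 16.4
ee_pos: [490.7, -184.8, 26.4]
ee_rot: [-180.0, -0.0, 0.0]
force: [-0.4, 0.5, -0.2]
gripper_width: 43.1
gripper_force: 20.0
```

Call:
move_arm --plan '[{"x": -3.5, "y": 4, "z": 0, "rx": 0, "ry": 0, "rz": 0}, {"x": 0, "y": 0, "z": 4, "rx": 0, "ry": 0, "rz": 0}, {"x": 0, "y": 0, "z": 3.4, "rx": 0, "ry": 0, "rz": 0}, {"x": 0, "y": 0, "z": 0, "rx": 0, "ry": 0, "rz": 0}, {"x": 0, "y": 0, "z": 0, "rx": 0, "ry": 0, "rz": 0}]'

```text
time_s: 16.9
ee_pos: [486.5, -189.2, 18.9]
ee_rot: [180.0, -0.0, -0.0]
force: [0.3, 0.2, -1.1]
gripper_width: 42.9
gripper_force: 20.0
```

Call:
move_arm --plan '[{"x": 0, "y": 0, "z": 0, "rx": 0, "ry": 0, "rz": 0}, {"x": 0, "y": 0, "z": 0, "rx": 0, "ry": 0, "rz": 0}, {"x": 0, "y": 0, "z": 0, "rx": 0, "ry": 0, "rz": 0}, {"x": 0, "y": 0, "z": 0, "rx": 0, "ry": 0, "rz": 0}, {"x": 0, "y": 0, "z": -30, "rx": 0, "ry": 0, "rz": 0}, {"x": 0, "y": 0, "z": -40, "rx": 0, "ry": 0, "rz": 0}, {"x": 0, "y": 0, "z": -40, "rx": 0, "ry": 0, "rz": 0}, {"x": 0, "y": 0, "z": -40, "rx": 0, "ry": 0, "rz": 0}, {"x": -40, "y": 0, "z": 0, "rx": 0, "ry": 0, "rz": 0}, {"x": -40, "y": 0, "z": 0, "rx": 0, "ry": 0, "rz": 0}]' --grip 1

```text
time_s: 17.9
ee_pos: [406.8, -189.5, 170.1]
ee_rot: [179.9, -0.2, 0.1]
force: [-0.7, -1.0, -0.3]
gripper_width: 91.4
gripper_force: 0.0
```

Run:
```python
from h import *
look(['buffer_bottle','green_pad','amber_jar','red_pad','cold_block'],name='w5')
look(['buffer_bottle','green_pad'],cam='side')
```

```text
buffer_bottle 0.6 [319. 128.  53.  59.] zt 88.9 [ 488.7 -189. ] [28.1 28.1] 0.8
green_pad 0.63 [319. 128.  76.  80.] zt 4.4 [ 489.4 -188.7] [71.1 70.6] 4.1
amber_jar 0.83 [ 23. 158.  46.  59.] zt 51.1 [461.5  92.4] [11.  40.3] 77.1
red_pad 0.65 [ 32. 154.  63.  76.] zt 4.3 [467.4 109. ] [70.  70.7] 4.0
cold_block 0.98 [375. 269.  81.  66.] zt 33.2 [ 352.1 -244. ] [76.4 56.4] 84.8
cold_block 0.78 [497. 185.  96.  99.] zt 33.3 [ 438.8 -356.9] [57.3 76.5] 72.3
cold_block 0.62 [603. 168.  74.  88.] zt 33.2 [ 456.4 -483.3] [77. 56.] 62.4
cold_block 0.58 [521. 292.  95.  73.] zt 33.1 [ 321.8 -402.8] [45.9 76.5] 31.2
[ 407.5 -189.4  169. ] [ 1.7997e+02 -7.0000e-02 -1.0000e-02] 18.2 91.1 0.0
buffer_bottle 0.68 [348. 213.  17.  32.] zt 86.0 [ 485.3 -187. ] [27.4 30.5] 16.0
green_pad 0.65 [347. 228.  28.  14.] zt 4.9 [ 486.2 -186.7] [69.7 70.3] 5.7
[ 407.4 -189.2  168.5] [-1.8e+02  0.0e+00  2.0e-02] 18.35 91.3 0.0
```

Bottle and jar are both on their pads within 1–2 mm. Now a second try at the grey block, with a different grip force and height, to find out whether the first result was a fault or whether the block really isn't solid.

Call:
move_arm --plan '[{"x": 6, "y": 42, "z": 10, "rx": 0, "ry": 0, "rz": 0.08}, {"x": 6, "y": 42, "z": 10, "rx": 0, "ry": 0, "rz": 0.08}, {"x": 12, "y": 40, "z": 10, "rx": 0, "ry": 0, "rz": 0.08}, {"x": 20, "y": 30, "z": 10, "rx": 0, "ry": 0, "rz": 0.08}, {"x": 0, "y": 0, "z": 0, "rx": 0, "ry": 0, "rz": 0}, {"x": 0, "y": 0, "z": 0, "rx": 0, "ry": 0, "rz": 0}]'

```text
time_s: 18.95
ee_pos: [432.9, -348.9, 127.7]
ee_rot: [-179.9, 0.1, -18.4]
force: [0.2, -0.3, 0.2]
gripper_width: 91.1
gripper_force: 0.0
```

Run:
```python
from h import *
look(['cold_block'])
route([(438,-356,60,-18.7),(438,-356,8,-18.7)])
```

```text
cold_block 0.84 [330. 217.  67.  95.] zt 33.2 [ 439.3 -357.3] [56.2 75.6] 71.4
cold_block 0.84 [249. 338.  74.  78.] zt 33.1 [ 352.8 -243.4] [41.3 92.6] 32.2
cold_block 0.82 [392. 322.  49.  92.] zt 33.0 [ 315.4 -380.1] [36.8 76.7] 79.2
cold_block 0.72 [469. 150. 117.  84.] zt 33.3 [ 456.4 -484.4] [77.1 56.5] 63.1
[ 432.9 -347.9  128.7] [-1.7997e+02  4.0000e-02 -1.8280e+01] 19.05 91.4 0.0
2 rows -> [ 438.  -356.    60.   -18.7]
2 rows -> [ 438.  -356.     8.   -18.7]
[[3.7, 3.1, 34.3, 0.0037], [3.7, 3.0, 34.3, 0.0037], [0.0, -0.0, 26.0, -0.0], [0.0, -0.0, 26.0, -0.0]]
```

Call:
move_arm --plan '[{"x": 3.7, "y": 3.2, "z": 34, "rx": 0, "ry": 0, "rz": 0.004}, {"x": 3.7, "y": 3.2, "z": 34, "rx": 0, "ry": 0, "rz": 0.004}, {"x": 0, "y": 0, "z": 26, "rx": 0, "ry": 0, "rz": 0}, {"x": 0, "y": 0, "z": 26, "rx": 0, "ry": 0, "rz": 0}, {"x": 0, "y": 0, "z": 0, "rx": 0, "ry": 0, "rz": 0}, {"x": 0, "y": 0, "z": 0, "rx": 0, "ry": 0, "rz": 0}]'

```text
time_s: 19.65
ee_pos: [438.2, -356.6, 9.6]
ee_rot: [180.0, -0.0, -18.7]
force: [-0.3, -0.2, -0.0]
gripper_width: 91.0
gripper_force: 0.0
```

Call:
move_arm --plan '[{"x": 0, "y": 0, "z": 0, "rx": 0, "ry": 0, "rz": 0}, {"x": 0, "y": 0, "z": 0, "rx": 0, "ry": 0, "rz": 0}, {"x": 0, "y": 0, "z": 0, "rx": 0, "ry": 0, "rz": 0}, {"x": 0, "y": 0, "z": 0, "rx": 0, "ry": 0, "rz": 0}, {"x": 0, "y": 0, "z": 0, "rx": 0, "ry": 0, "rz": 0}, {"x": 0, "y": 0, "z": 0, "rx": 0, "ry": 0, "rz": 0}, {"x": 0, "y": 0, "z": 0, "rx": 0, "ry": 0, "rz": 0}]' --grip 0 --squeeze 25

```text
time_s: 20.35
ee_pos: [437.8, -357.2, 8.8]
ee_rot: [180.0, 0.0, -18.8]
force: [0.6, -0.1, -0.8]
gripper_width: 37.9
gripper_force: 0.0
```

The same again: the fingers close freely through the grey block, while jar and bottle gripped normally. I'll open and retreat, then search every camera for any other physical block I've overlooked: everything standing more than 10 mm high, listed by size and colour.

Call:
move_arm --plan '[{"x": 0, "y": 0, "z": -40, "rx": 0, "ry": 0, "rz": 0}, {"x": 0, "y": 0, "z": -40, "rx": 0, "ry": 0, "rz": 0}, {"x": 0, "y": 0, "z": -40, "rx": 0, "ry": 0, "rz": 0}, {"x": 0, "y": -40, "z": -40, "rx": 0, "ry": 0, "rz": -0.1}, {"x": 0, "y": -45, "z": -40, "rx": 0, "ry": 0, "rz": -0.1}, {"x": 0, "y": -45, "z": 0, "rx": 0, "ry": 0, "rz": -0.1}, {"x": 0, "y": -45, "z": 0, "rx": 0, "ry": 0, "rz": 0}, {"x": 0, "y": -45, "z": 0, "rx": 0, "ry": 0, "rz": 0}, {"x": 0, "y": -45, "z": 0, "rx": 0, "ry": 0, "rz": 0}, {"x": 0, "y": -45, "z": 0, "rx": 0, "ry": 0, "rz": 0}]' --grip 1

```text
time_s: 21.35
ee_pos: [468.2, -61.0, 197.4]
ee_rot: [180.0, -0.0, -1.6]
force: [0.8, -0.6, -0.1]
gripper_width: 91.4
gripper_force: 0.0
```

Run:
```python
from h import *
for c in('top','side'):
    f=grab_frame(c);W=world(f);save(f,c+'5')
    ok=(W[...,2]>8)&(W[...,2]<150)
    if c=='side': ok&=(W[...,0]<1000)
    n,lab,st,ce=cv2.connectedComponentsWithStats(ok.astype(np.uint8))
    print(c)
    for i in range(1,n):
        if st[i,4]<60: continue
        P=W[lab==i]; print(np.round(ce[i]),st[i,4],'z',np.round(np.percentile(P[:,2],95)),*rect(P),np.median(f['img'][lab==i],0))
    print([(round(m['p'],2),np.round(m['point'])) for m in landmark_of(c,'cold_block')])
s=state();print(s['ee_pos'],s['time_s'])
```

```text
top
[330. 102.] 2416 z 124.0 [851.8 -49.8] [109.4 134.6] 89.3 [32. 33. 39.]
[152. 115.] 3140 z 111.0 [846.5 419.2] [149.5 131.2] 90.0 [ 95. 119. 136.]
[247. 108.] 1849 z 63.0 [872.1 171.7] [114.  125.8] 5.7 [168. 171. 140.]
[414. 106.] 1873 z 63.0 [ 849.  -266.6] [125.   87.9] 85.8 [166. 170. 141.]
[343. 169.] 199 z 62.0 [675.8 -77.4] [55.6 31. ] 80.4 [66. 54. 24.]
[228. 181.] 468 z 33.0 [668.5 222.4] [66.  45.5] 8.8 [166. 122.  82.]
[465. 213.] 351 z 88.0 [ 557.7 -373.5] [43.5 36.4] 45.4 [ 63. 111.  76.]
[178. 228.] 298 z 29.0 [550.2 351.8] [48.2 66.6] 62.1 [ 49.5  86.  172. ]
[579. 227.] 510 z 38.0 [ 519.7 -666.8] [61.4 60.3] 31.2 [12. 12. 12.]
[ 73. 250.] 2885 z 47.0 [498.9 619.8] [ 92.8 222.2] 11.5 [148. 151. 150.]
[393. 244.] 228 z 91.0 [ 486.7 -193.2] [33.3 42.5] 85.8 [ 56.   96.  152.5]
[509. 254.] 812 z 36.0 [ 453.8 -486.7] [87.4 58.2] 63.0 [160. 121. 140.]
[458. 263.] 777 z 36.0 [ 437.9 -354.9] [57.4 76.7] 71.8 [162. 166. 168.]
[270. 256.] 385 z 73.0 [463.3 111.4] [47.3 49.9] 31.9 [46. 43. 42.]
[174. 284.] 548 z 22.0 [405.7 356.8] [57.2 59.9] 75.0 [153.5 155.  151.5]
[592. 3
[... 1432 characters left out ...]
 -242.6] [83.6 61.9] 84.4 [  0. 136. 127.]
[ 72. 290.] 3880 z 108.0 [843.3 422.7] [135.2 149.9] 0.4 [115. 144. 151.]
[190. 280.] 515 z 30.0 [664.7 224. ] [69.3 48.3] 7.4 [196. 130.  44.]
[284. 285.] 604 z 70.0 [461.2 114.8] [48.9 48.5] 14.4 [49. 32.  9.]
[186. 340.] 211 z 28.0 [551. 352.] [37.7 61. ] 73.8 [174. 164. 221.]
[492. 377.] 4028 z 143.0 [-37.4  45.7] [297.3 170.4] 45.9 [79. 83. 64.]
[233. 376.] 740 z 21.0 [403. 357.] [58.2 62.6] 75.4 [202. 193. 178.]
[105. 440.] 4335 z 45.0 [498.7 615.7] [ 94.8 213. ] 11.5 [190. 188. 180.]
[(0.9, array([399., 200.])), (0.74, array([400., 233.])), (0.74, array([439., 208.])), (0.7, array([415., 175.]))]
[468.53006135 -62.26542672 197.40486758] 21.55
```

View pics/side5.png

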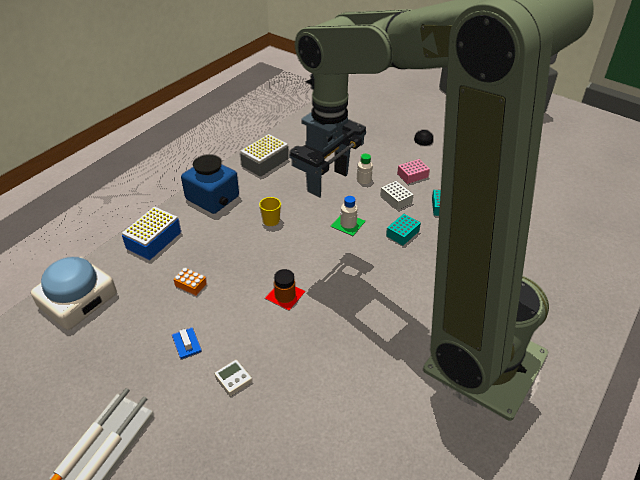

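Side view: bottle (349,213) and jar (284,287) stand on their pads. The whole bench is visible, and the grey block at (396,194) is the only aluminium one; the rest are pink or turquoise, which I must leave alone. One physical question remains: does the block touch other things even though it doesn't touch the fingers? The rack has to be picked anyway, so I'll use it as the probe.

Run:
```python
from h import *
route([(590,212,170,8)])
```

```text
7 rows -> [590. 212. 170.   8.]
[[16.3, -39.6, 3.9, -0.0236], [17.3, -39.2, 3.9, -0.0236], [18.2, -38.8, 3.9, -0.0236], [19.1, -38.4, 3.9, -0.0236], [20.0, -37.9, 3.9, -0.0236], [20.9, -37.4, 3.9, -0.0236], [21.8, -36.9, 3.9, -0.0236]]
```

Call:
move_arm --plan '[{"x": 16, "y": -40, "z": 4, "rx": 0, "ry": 0, "rz": -0.0236}, {"x": 17, "y": -39, "z": 4, "rx": 0, "ry": 0, "rz": -0.0236}, {"x": 18, "y": -39, "z": 4, "rx": 0, "ry": 0, "rz": -0.0236}, {"x": 19, "y": -38, "z": 4, "rx": 0, "ry": 0, "rz": -0.0236}, {"x": 20, "y": -38, "z": 4, "rx": 0, "ry": 0, "rz": -0.0236}, {"x": 21, "y": -37, "z": 4, "rx": 0, "ry": 0, "rz": -0.0236}, {"x": 22, "y": -37, "z": 4, "rx": 0, "ry": 0, "rz": -0.0236}, {"x": 0, "y": 0, "z": 0, "rx": 0, "ry": 0, "rz": 0}, {"x": 0, "y": 0, "z": 0, "rx": 0, "ry": 0, "rz": 0}]'

```text
time_s: 22.45
ee_pos: [590.7, 209.8, 168.3]
ee_rot: [179.9, 0.1, 7.8]
force: [-0.7, -0.6, -0.1]
gripper_width: 91.4
gripper_force: 0.0
```

Run:
```python
from h import *
look(['tube_rack'])
route([(665,222.5,70,8),(665,222.5,5,8)])
```

```text
tube_rack 0.75 [317. 129.  54.  73.] zt 30.8 [669.3 222.6] [62.4 43.4] 7.8
[590.3 209.  169.2] [1.7995e+02 4.0000e-02 7.7300e+00] 22.55 90.9 0.0
3 rows -> [665.  222.5  70.    8. ]
2 rows -> [665.  222.5   5.    8. ]
[[25.3, -1.1, 33.1, -0.0016], [25.3, -1.1, 33.1, -0.0016], [25.3, -1.0, 33.1, -0.0016], [0.0, 0.0, 32.5, -0.0], [0.0, 0.0, 32.5, -0.0]]
```

Three views put the rack at about (667,222.5), top 31, yaw 7.8.

Call:
move_arm --plan '[{"x": 26, "y": -1, "z": 33, "rx": 0, "ry": 0, "rz": 0}, {"x": 26, "y": -1, "z": 33, "rx": 0, "ry": 0, "rz": 0}, {"x": 26, "y": -1, "z": 33, "rx": 0, "ry": 0, "rz": 0}, {"x": 0, "y": 0, "z": 0, "rx": 0, "ry": 0, "rz": 0}, {"x": 0, "y": 0, "z": 30, "rx": 0, "ry": 0, "rz": 0}, {"x": 0, "y": 0, "z": 22, "rx": 0, "ry": 0, "rz": 0}, {"x": 0, "y": 0, "z": 13, "rx": 0, "ry": 0, "rz": 0}, {"x": 0, "y": 0, "z": 0, "rx": 0, "ry": 0, "rz": 0}, {"x": 0, "y": 0, "z": 0, "rx": 0, "ry": 0, "rz": 0}]'

```text
time_s: 23.45
ee_pos: [667.7, 224.3, 7.0]
ee_rot: [-180.0, -0.1, 7.8]
force: [0.0, 1.0, 0.6]
gripper_width: 91.0
gripper_force: 0.0
```

Call:
move_arm --plan '[{"x": 0, "y": 0, "z": 0, "rx": 0, "ry": 0, "rz": 0}, {"x": 0, "y": 0, "z": 0, "rx": 0, "ry": 0, "rz": 0}, {"x": 0, "y": 0, "z": 0, "rx": 0, "ry": 0, "rz": 0}, {"x": 0, "y": 0, "z": 0, "rx": 0, "ry": 0, "rz": 0}, {"x": 0, "y": 0, "z": 0, "rx": 0, "ry": 0, "rz": 0}, {"x": 0, "y": 0, "z": 0, "rx": 0, "ry": 0, "rz": 0}, {"x": 0, "y": 0, "z": 0, "rx": 0, "ry": 0, "rz": 0}, {"x": 0, "y": 0, "z": 0, "rx": 0, "ry": 0, "rz": 0}, {"x": 0, "y": 0, "z": 0, "rx": 0, "ry": 0, "rz": 0}]' --grip 0 --squeeze 15

```text
time_s: 24.35
ee_pos: [667.0, 224.6, 5.3]
ee_rot: [180.0, 0.0, 7.8]
force: [-1.2, 0.1, -0.7]
gripper_width: 22.0
gripper_force: 0.0
```

The rack does the same, and the jar's width of 48.2 mm fits its lid (47 mm) better than its glass (50 mm). So the blocks may be solid and the fingertips higher than the reported TCP. I'll rise and measure the fingertips against the reported TCP.

Call:
move_arm --plan '[{"x": 0, "y": 0, "z": -40, "rx": 0, "ry": 0, "rz": 0}, {"x": 0, "y": 0, "z": -40, "rx": 0, "ry": 0, "rz": 0}, {"x": 0, "y": 0, "z": 0, "rx": 0, "ry": 0, "rz": 0}, {"x": 0, "y": 0, "z": 0, "rx": 0, "ry": 0, "rz": 0}]' --grip 1

```text
time_s: 24.75
ee_pos: [667.6, 224.8, 86.6]
ee_rot: [-180.0, -0.1, 7.8]
force: [0.1, 0.6, 0.0]
gripper_width: 51.1
gripper_force: 0.0
```

Run:
```python
from h import *
from scipy.spatial.transform import Rotation as Ro
s=state();T=Ro.from_euler('xyz',s['ee_rot'],degrees=True).as_matrix()
print(s['ee_pos'],s['gripper_width'],s['time_s'])
f=grab_frame('wrist');save(f,'w6')
w=(world(f)-s['ee_pos'])@T
m=(abs(w[...,0])<45)&(w[...,2]<60)&(abs(w[...,1])<100)
for lo in range(-80,60,5):
    q=w[m&(w[...,2]>=lo)&(w[...,2]<lo+5)]
    if len(q): print(lo,len(q),np.round(q.min(0)),np.round(q.max(0)))
for cam in('side','top'):
    f=grab_frame(cam);w=(world(f)-s['ee_pos'])@T
    m=(abs(w[...,0])<40)&(abs(w[...,1])<62)&(w[...,2]<60)
    q=w[m][:,2]; print(cam,np.histogram(q[~np.isnan(q)],bins=np.arange(-100,60,10)))
```

```text
[667.61697967 224.81867083  86.64993767] 51.093032427347644 24.75
-80 591 [-16. -38. -80.] [ 19.  38. -75.]
-75 509 [-15. -37. -75.] [ 19.  37. -70.]
-70 475 [-16. -37. -70.] [ 19.  37. -65.]
-65 442 [ -3. -36. -65.] [ 19.  37. -60.]
-60 402 [ -6. -36. -60.] [ 19.  36. -55.]
-55 388 [ -9. -36. -55.] [ 19.  35. -50.]
-50 372 [-13. -35. -50.] [ 19.  35. -45.]
-45 359 [-15. -35. -45.] [ 19.  35. -40.]
-40 309 [-15. -35. -40.] [ 19.  34. -35.]
-35 134 [-15. -32. -35.] [ 19.  32. -32.]
50 34 [-26. -16.  54.] [29. 21. 55.]
55 2906 [-30. -19.  55.] [34. 24. 60.]
side (array([32, 71, 65, 71, 84, 70, 72,  6,  0,  0,  0,  0,  0,  0,  0]), array([-100,  -90,  -80,  -70,  -60,  -50,  -40,  -30,  -20,  -10,    0,
         10,   20,   30,   40,   50]))
top (array([0, 0, 0, 0, 4, 4, 3, 0, 0, 0, 0, 0, 0, 0, 1]), array([-100,  -90,  -80,  -70,  -60,  -50,  -40,  -30,  -20,  -10,    0,
         10,   20,   30,   40,   50]))
```

View pics/w6.png

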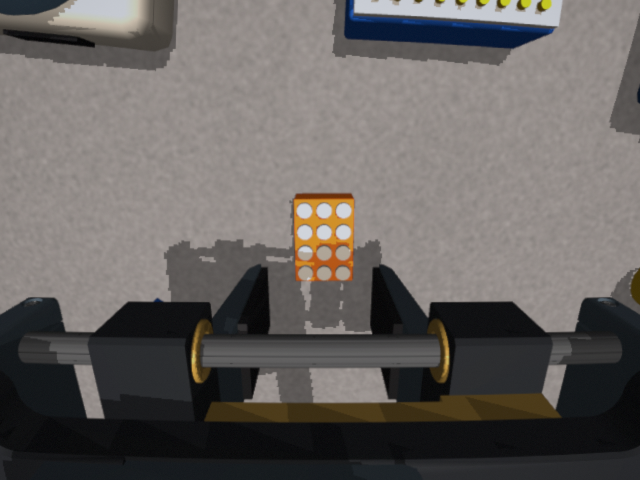

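The fingertips (wrist depth, side view agrees) end about 32 mm above the reported TCP, so the tip height is reported z + 32. Both block and rack are solid; the fingers simply closed just above them. In the wrist view the untouched rack is at (324,238) with the fingertips at (265,268) and (375,268). From now on I'll command tip heights with this offset, and go back for the block with the tips at 7 mm (reported z -25).

Run:
```python
from h import *
route([(437.5,-356,80,-18.7)])
```

```text
14 rows -> [ 437.5 -356.    80.   -18.7]
[[-21.8, 38.8, 0.3, 0.0331], [-20.5, 39.5, 0.3, 0.0331], [-19.2, 40.2, 0.3, 0.0331], [-17.9, 40.8, 0.3, 0.0331], [-16.5, 41.4, 0.3, 0.0331], [-15.1, 41.9, 0.3, 0.0331], [-13.7, 42.4, 0.3, 0.0331], [-12.3, 42.8, 0.3, 0.0331], [-10.9, 43.2, 0.3, 0.0331], [-9.5, 43.5, 0.3, 0.0331]]
[[-8.0, 43.8, 0.3, 0.0331], [-6.6, 44.1, 0.3, 0.0331], [-5.1, 44.2, 0.3, 0.0331], [-3.6, 44.4, 0.3, 0.0331]]
```

Call:
move_arm --plan '[{"x": -22, "y": 39, "z": -15, "rx": 0, "ry": 0, "rz": 0.033}, {"x": -20.5, "y": 39.5, "z": -15, "rx": 0, "ry": 0, "rz": 0.033}, {"x": -19, "y": 40, "z": 0, "rx": 0, "ry": 0, "rz": 0.033}, {"x": -18, "y": 41, "z": 0, "rx": 0, "ry": 0, "rz": 0.033}, {"x": -16.5, "y": 41.5, "z": 0, "rx": 0, "ry": 0, "rz": 0.033}, {"x": -15, "y": 42, "z": 0, "rx": 0, "ry": 0, "rz": 0.033}, {"x": -13.7, "y": 42.4, "z": 0, "rx": 0, "ry": 0, "rz": 0.033}, {"x": -12.3, "y": 42.8, "z": 0, "rx": 0, "ry": 0, "rz": 0.033}, {"x": -11, "y": 43.2, "z": 0, "rx": 0, "ry": 0, "rz": 0.033}, {"x": -9.5, "y": 43.5, "z": 0, "rx": 0, "ry": 0, "rz": 0.033}]'

```text
time_s: 25.9
ee_pos: [502.4, -191.5, 114.1]
ee_rot: [-180.0, 0.1, -11.1]
force: [0.2, 0.2, 0.4]
gripper_width: 91.0
gripper_force: 0.0
```

Call:
move_arm --plan '[{"x": -8, "y": 44, "z": 0, "rx": 0, "ry": 0, "rz": 0.033}, {"x": -6.5, "y": 44, "z": 0, "rx": 0, "ry": 0, "rz": 0.033}, {"x": -5, "y": 44, "z": 10, "rx": 0, "ry": 0, "rz": 0.033}, {"x": -3.5, "y": 44, "z": 20, "rx": 0, "ry": 0, "rz": 0.033}, {"x": 0, "y": 0, "z": 0, "rx": 0, "ry": 0, "rz": 0}, {"x": 0, "y": 0, "z": 0, "rx": 0, "ry": 0, "rz": 0}, {"x": 0, "y": 0, "z": 0, "rx": 0, "ry": 0, "rz": 0}]'

```text
time_s: 26.6
ee_pos: [439.7, -354.7, 85.0]
ee_rot: [-180.0, 0.0, -18.6]
force: [-0.3, 0.1, -0.4]
gripper_width: 91.3
gripper_force: 0.0
```

Run:
```python
from h import *
look(['cold_block'],pmin=.5)
route([(437.5,-356,20,-18.7),(437.5,-356,-25,-18.7)])
```

```text
cold_block 0.67 [328. 242.  85. 112.] zt 33.2 [ 439.  -357.3] [56.2 76.7] 71.2
cold_block 0.59 [238. 370.  92.  88.] zt 33.2 [ 345.7 -243.9] [76.6 45.1] 84.1
cold_block 0.58 [405. 358.  69.  88.] zt 33.3 [ 303. -383.] [54.6 34.5] 70.7
[ 440.2 -354.6   85.7] [-1.7999e+02 -3.0000e-02 -1.8510e+01] 26.7 91.3 0.0
2 rows -> [ 437.5 -356.    20.   -18.7]
1 rows -> [ 437.5 -356.   -25.   -18.7]
[[-1.0, 1.1, 32.8, 0.0017], [-1.0, 1.1, 32.8, 0.0017], [0.0, -0.0, 45.0, -0.0]]
```

Call:
move_arm --plan '[{"x": -1, "y": 1.2, "z": 35, "rx": 0, "ry": 0, "rz": 0.002}, {"x": -1, "y": 1.2, "z": 30, "rx": 0, "ry": 0, "rz": 0.002}, {"x": 0, "y": 0, "z": 15, "rx": 0, "ry": 0, "rz": 0}, {"x": 0, "y": 0, "z": 15, "rx": 0, "ry": 0, "rz": 0}, {"x": 0, "y": 0, "z": 10, "rx": 0, "ry": 0, "rz": 0}, {"x": 0, "y": 0, "z": 5, "rx": 0, "ry": 0, "rz": 0}, {"x": 0, "y": 0, "z": 0, "rx": 0, "ry": 0, "rz": 0}, {"x": 0, "y": 0, "z": 0, "rx": 0, "ry": 0, "rz": 0}]'

```text
time_s: 27.5
ee_pos: [437.4, -357.6, -24.0]
ee_rot: [180.0, -0.1, -18.8]
force: [-0.2, -0.4, -0.7]
gripper_width: 91.4
gripper_force: 0.0
```

Call:
move_arm --plan '[{"x": 0, "y": 0, "z": 0, "rx": 0, "ry": 0, "rz": 0}, {"x": 0, "y": 0, "z": 0, "rx": 0, "ry": 0, "rz": 0}, {"x": 0, "y": 0, "z": 0, "rx": 0, "ry": 0, "rz": 0}, {"x": 0, "y": 0, "z": 0, "rx": 0, "ry": 0, "rz": 0}, {"x": 0, "y": 0, "z": 0, "rx": 0, "ry": 0, "rz": 0}, {"x": 0, "y": 0, "z": 0, "rx": 0, "ry": 0, "rz": 0}, {"x": 0, "y": 0, "z": 0, "rx": 0, "ry": 0, "rz": 0}]' --grip 0 --squeeze 40

```text
time_s: 28.2
ee_pos: [436.8, -357.4, -24.5]
ee_rot: [180.0, -0.0, -18.9]
force: [0.8, 0.3, 1.5]
gripper_width: 56.0
gripper_force: 40.0
```

Gripped at 56.0 mm. Lift to clear the bottle and carry the block to the midpoint.

Run:
```python
from h import *
route([(436.8,-357.4,85,-18.9),(425,-200,85,-10),(476,-39,85,4.3),(476,-39,-22,4.3)],start=(436.8,-357.4,-24.5,-18.9),step=38)
```

```text
3 rows -> [ 436.8 -357.4   85.   -18.9]
5 rows -> [ 425. -200.   85.  -10.]
5 rows -> [476.  -39.   85.    4.3]
3 rows -> [476.  -39.  -22.    4.3]
[[0.0, -0.0, -36.5, -0.0], [0.0, -0.0, -36.5, -0.0], [0.0, -0.0, -36.5, -0.0], [-12.4, -29.0, -0.0, -0.0311], [-11.5, -29.4, -0.0, -0.0311], [-10.6, -29.7, -0.0, -0.0311], [-9.7, -30.0, -0.0, -0.0311], [-8.7, -30.3, -0.0, -0.0311], [4.5, -33.5, -0.0, -0.0499], [6.1, -33.2, -0.0, -0.0499]]
[[7.8, -32.9, -0.0, -0.0499], [9.4, -32.4, -0.0, -0.0499], [11.0, -31.9, -0.0, -0.0499], [0.0, 0.0, 35.7, -0.0], [0.0, 0.0, 35.7, -0.0], [0.0, 0.0, 35.7, -0.0]]
```

Call:
move_arm --plan '[{"x": 0, "y": 0, "z": -36.5, "rx": 0, "ry": 0, "rz": 0}, {"x": 0, "y": 0, "z": -36.5, "rx": 0, "ry": 0, "rz": 0}, {"x": 0, "y": 0, "z": -36.5, "rx": 0, "ry": 0, "rz": 0}, {"x": -12.4, "y": -29, "z": 0, "rx": 0, "ry": 0, "rz": -0.0311}, {"x": -11.5, "y": -29.4, "z": 0, "rx": 0, "ry": 0, "rz": -0.0311}, {"x": -10.6, "y": -29.7, "z": 0, "rx": 0, "ry": 0, "rz": -0.0311}, {"x": -9.7, "y": -30, "z": 0, "rx": 0, "ry": 0, "rz": -0.0311}, {"x": -8.7, "y": -30.3, "z": 0, "rx": 0, "ry": 0, "rz": -0.0311}, {"x": 4.5, "y": -33.5, "z": 0, "rx": 0, "ry": 0, "rz": -0.05}, {"x": 6, "y": -33.2, "z": 0, "rx": 0, "ry": 0, "rz": -0.05}]'

```text
time_s: 29.2
ee_pos: [444.3, -134.3, 84.3]
ee_rot: [-180.0, 0.1, -4.1]
force: [1.1, -1.2, -3.0]
gripper_width: 55.9
gripper_force: 40.0
```

Call:
move_arm --plan '[{"x": 8, "y": -33, "z": 0, "rx": 0, "ry": 0, "rz": -0.05}, {"x": 9.4, "y": -32.4, "z": 0, "rx": 0, "ry": 0, "rz": -0.05}, {"x": 11, "y": -32, "z": 0, "rx": 0, "ry": 0, "rz": -0.05}, {"x": 0, "y": 0, "z": 0, "rx": 0, "ry": 0, "rz": 0}, {"x": 0, "y": 0, "z": 36, "rx": 0, "ry": 0, "rz": 0}, {"x": 0, "y": 0, "z": 36, "rx": 0, "ry": 0, "rz": 0}, {"x": 0, "y": 0, "z": 18, "rx": 0, "ry": 0, "rz": 0}, {"x": 0, "y": 0, "z": 0, "rx": 0, "ry": 0, "rz": 0}, {"x": 0, "y": 0, "z": 0, "rx": 0, "ry": 0, "rz": 0}]'

```text
time_s: 30.1
ee_pos: [475.8, -39.4, -5.1]
ee_rot: [180.0, 0.0, 4.3]
force: [-0.3, -0.8, -3.3]
gripper_width: 55.9
gripper_force: 40.0
```

Now lower the last 19 mm, release and rise. Then look at the block and both pads together.

Call:
move_arm --plan '[{"x": 0, "y": 0, "z": 10, "rx": 0, "ry": 0, "rz": 0}, {"x": 0, "y": 0, "z": 6, "rx": 0, "ry": 0, "rz": 0}, {"x": 0, "y": 0, "z": 3, "rx": 0, "ry": 0, "rz": 0}, {"x": 0, "y": 0, "z": 0, "rx": 0, "ry": 0, "rz": 0}, {"x": 0, "y": 0, "z": 0, "rx": 0, "ry": 0, "rz": 0}]'

```text
time_s: 30.6
ee_pos: [476.0, -39.0, -24.0]
ee_rot: [180.0, -0.0, 4.4]
force: [0.5, -0.7, -2.6]
gripper_width: 55.7
gripper_force: 40.0
```

Call:
move_arm --plan '[{"x": 0, "y": 0, "z": 0, "rx": 0, "ry": 0, "rz": 0}, {"x": 0, "y": 0, "z": 0, "rx": 0, "ry": 0, "rz": 0}, {"x": 0, "y": 0, "z": 0, "rx": 0, "ry": 0, "rz": 0}, {"x": 0, "y": 0, "z": 0, "rx": 0, "ry": 0, "rz": 0}, {"x": 0, "y": 0, "z": -30, "rx": 0, "ry": 0, "rz": 0}, {"x": 0, "y": 0, "z": -40, "rx": 0, "ry": 0, "rz": 0}, {"x": -20, "y": 0, "z": -45, "rx": 0, "ry": 0, "rz": 0}, {"x": -40, "y": 0, "z": -45, "rx": 0, "ry": 0, "rz": 0}, {"x": 0, "y": 0, "z": 0, "rx": 0, "ry": 0, "rz": 0}, {"x": 0, "y": 0, "z": 0, "rx": 0, "ry": 0, "rz": 0}]' --grip 1

```text
time_s: 31.6
ee_pos: [423.1, -43.1, 129.0]
ee_rot: [180.0, -0.2, 4.4]
force: [0.2, -0.1, -0.4]
gripper_width: 91.7
gripper_force: 0.0
```

Run:
```python
from h import *
look(['cold_block','green_pad','red_pad','buffer_bottle','amber_jar'])
look(['cold_block'],cam='side',pmin=.5)
route([(592,211,110,7.8)])
```

```text
cold_block 0.91 [527. 303.  98.  57.] zt 32.8 [ 374.1 -236.9] [39.  80.6] 26.9
cold_block 0.66 [322. 164.  71. 100.] zt 33.3 [478.3 -38.5] [75.2 56.3] 4.4
cold_block 0.6 [517. 170.  97.  66.] zt 88.6 [ 488.9 -188.4] [27.8 28.7] 0.2
green_pad 0.84 [491. 160.  84.  83.] zt 4.3 [ 489.4 -188. ] [71.7 70.2] 2.8
red_pad 0.65 [127. 168. 101.  70.] zt 70.0 [465.7 111.7] [45.6 46.4] 16.5
red_pad 0.59 [152. 160.  78.  82.] zt 4.3 [466.8 108.5] [70.8 69.7] 5.6
buffer_bottle 0.59 [518. 168. 102.  61.] zt 88.6 [ 488.8 -188.4] [28.  28.7] 0.2
amber_jar 0.91 [127. 169.  99.  67.] zt 70.0 [465.7 111.6] [46.3 46.4] 15.8
[422.7 -42.9 126.9] [-1.7997e+02  1.5000e-01  4.3900e+00] 31.9 91.4 0.0
cold_block 0.87 [320. 252.  41.  34.] zt 33.1 [474.2 -35.7] [75.5 59.8] 4.4
cold_block 0.77 [438. 202.  17.  23.] zt 34.1 [ 325.2 -394.7] [25.6 75.5] 27.3
cold_block 0.75 [401. 233.  37.  33.] zt 33.5 [ 347.6 -240.4] [81.5 58.5] 85.0
cold_block 0.68 [415. 173.  33.  28.] zt 33.9 [ 452.3 -480.9] [77.4 60.5] 63.6
[422.7 -42.9 127.3] [-1.7998e+02  1.1000e-01  4.3900e+00] 32.0 91.4 0.0
7 rows -> [592.  211.  110.    7.8]
[[26.9, -34.3, 2.5, -0.0085], [27.2, -34.1, 2.5, -0.0085], [27.5, -33.9, 2.5, -0.0085], [27.8, -33.6, 2.5, -0.0085], [28.0, -33.4, 2.5, -0.0085], [28.3, -33.1, 2.5, -0.0085], [28.6, -32.9, 2.5, -0.0085]]
```

The block sits within 1 mm of the midpoint by the wrist camera. Next the rack at (667,222.3), yaw 7.8.

Run:
```python
from h import *
route([(667.1,222.3,60,7.8)])
route([(667.1,222.3,75,7.8),(476,-39,75,4.4)],start=(667.1,222.3,-25,7.8))
```

```text
9 rows -> [667.1 222.3  60.    7.8]
[[29.3, -27.3, 7.5, -0.0066], [29.5, -27.1, 7.5, -0.0066], [29.7, -26.9, 7.5, -0.0066], [29.9, -26.7, 7.5, -0.0066], [30.0, -26.5, 7.5, -0.0066], [30.2, -26.3, 7.5, -0.0066], [30.4, -26.1, 7.5, -0.0066], [30.6, -25.9, 7.5, -0.0066], [30.7, -25.7, 7.5, -0.0066]]
3 rows -> [667.1 222.3  75.    7.8]
8 rows -> [476.  -39.   75.    4.4]
[[0.0, 0.0, -33.3, -0.0], [0.0, 0.0, -33.3, -0.0], [0.0, 0.0, -33.3, -0.0], [-28.1, 29.1, -0.0, 0.0074], [-27.9, 29.3, -0.0, 0.0074], [-27.7, 29.5, -0.0, 0.0074], [-27.4, 29.7, -0.0, 0.0074], [-27.2, 29.9, -0.0, 0.0074], [-27.0, 30.1, -0.0, 0.0074], [-26.8, 30.3, -0.0, 0.0074]]
[[-26.6, 30.5, -0.0, 0.0074]]
```

Call:
move_arm --plan '[{"x": 29.3, "y": -27.3, "z": 7.5, "rx": 0, "ry": 0, "rz": -0.0066}, {"x": 29.5, "y": -27.1, "z": 7.5, "rx": 0, "ry": 0, "rz": -0.0066}, {"x": 29.7, "y": -26.9, "z": 7.5, "rx": 0, "ry": 0, "rz": -0.0066}, {"x": 29.9, "y": -26.7, "z": 7.5, "rx": 0, "ry": 0, "rz": -0.0066}, {"x": 30, "y": -26.5, "z": 7.5, "rx": 0, "ry": 0, "rz": -0.0066}, {"x": 30.2, "y": -26.3, "z": 7.5, "rx": 0, "ry": 0, "rz": -0.0066}, {"x": 30.4, "y": -26.1, "z": 7.5, "rx": 0, "ry": 0, "rz": -0.0066}, {"x": 30.6, "y": -25.9, "z": 7.5, "rx": 0, "ry": 0, "rz": -0.0066}, {"x": 30.7, "y": -25.7, "z": 7.5, "rx": 0, "ry": 0, "rz": -0.0066}, {"x": 0, "y": 0, "z": 0, "rx": 0, "ry": 0, "rz": 0}]'

```text
time_s: 33.0
ee_pos: [669.2, 225.7, 57.5]
ee_rot: [-180.0, 0.0, 8.0]
force: [-0.8, -0.7, -0.1]
gripper_width: 91.3
gripper_force: 0.0
```

Call:
move_arm --plan '[{"x": 0, "y": 0, "z": 0, "rx": 0, "ry": 0, "rz": 0}, {"x": 0, "y": 0, "z": 0, "rx": 0, "ry": 0, "rz": 0}, {"x": 0, "y": 0, "z": 35, "rx": 0, "ry": 0, "rz": 0}, {"x": 0, "y": 0, "z": 20, "rx": 0, "ry": 0, "rz": 0}, {"x": 0, "y": 0, "z": 15, "rx": 0, "ry": 0, "rz": 0}, {"x": 0, "y": 0, "z": 5, "rx": 0, "ry": 0, "rz": 0}, {"x": 0, "y": 0, "z": 0, "rx": 0, "ry": 0, "rz": 0}, {"x": 0, "y": 0, "z": 0, "rx": 0, "ry": 0, "rz": 0}]'

```text
time_s: 33.8
ee_pos: [668.0, 222.1, -13.0]
ee_rot: [-180.0, -0.1, 7.8]
force: [0.2, -0.2, 0.1]
gripper_width: 91.1
gripper_force: 0.0
```

Call:
move_arm --plan '[{"x": -0.5, "y": 0, "z": 6, "rx": 0, "ry": 0, "rz": 0}, {"x": 0, "y": 0, "z": 5, "rx": 0, "ry": 0, "rz": 0}, {"x": 0, "y": 0, "z": 0, "rx": 0, "ry": 0, "rz": 0}]'

```text
time_s: 34.1
ee_pos: [666.1, 221.8, -26.1]
ee_rot: [180.0, 0.1, 7.8]
force: [-0.1, -0.1, 0.3]
gripper_width: 91.1
gripper_force: 0.0
```

Call:
move_arm --plan '[{"x": 0, "y": 0, "z": 0, "rx": 0, "ry": 0, "rz": 0}, {"x": 0, "y": 0, "z": 0, "rx": 0, "ry": 0, "rz": 0}, {"x": 0, "y": 0, "z": 0, "rx": 0, "ry": 0, "rz": 0}, {"x": 0, "y": 0, "z": 0, "rx": 0, "ry": 0, "rz": 0}, {"x": 0, "y": 0, "z": 0, "rx": 0, "ry": 0, "rz": 0}, {"x": 0, "y": 0, "z": 0, "rx": 0, "ry": 0, "rz": 0}, {"x": 0, "y": 0, "z": 0, "rx": 0, "ry": 0, "rz": 0}, {"x": 0, "y": 0, "z": 0, "rx": 0, "ry": 0, "rz": 0}]' --grip 0 --squeeze 15

```text
time_s: 34.9
ee_pos: [666.7, 221.9, -25.3]
ee_rot: [180.0, -0.0, 7.8]
force: [-0.6, -0.2, 1.0]
gripper_width: 43.8
gripper_force: 15.0
```

Rack gripped (43.8 mm). Carry it over the block.

Call:
move_arm --plan '[{"x": 0, "y": 0, "z": -33.3, "rx": 0, "ry": 0, "rz": 0}, {"x": 0, "y": 0, "z": -33.3, "rx": 0, "ry": 0, "rz": 0}, {"x": 0, "y": 0, "z": -33.3, "rx": 0, "ry": 0, "rz": 0}, {"x": -28.1, "y": 29.1, "z": 0, "rx": 0, "ry": 0, "rz": 0.0074}, {"x": -27.9, "y": 29.3, "z": 0, "rx": 0, "ry": 0, "rz": 0.0074}, {"x": -27.7, "y": 29.5, "z": 0, "rx": 0, "ry": 0, "rz": 0.0074}, {"x": -27.4, "y": 29.7, "z": 0, "rx": 0, "ry": 0, "rz": 0.0074}, {"x": -27.2, "y": 29.9, "z": 0, "rx": 0, "ry": 0, "rz": 0.0074}, {"x": -27, "y": 30.1, "z": 0, "rx": 0, "ry": 0, "rz": 0.0074}, {"x": -26.8, "y": 30.3, "z": 0, "rx": 0, "ry": 0, "rz": 0.0074}]'

```text
time_s: 35.9
ee_pos: [498.2, -7.5, 74.6]
ee_rot: [180.0, -0.0, 4.8]
force: [0.3, 0.1, -0.2]
gripper_width: 43.9
gripper_force: 15.0
```

Call:
move_arm --plan '[{"x": -26.6, "y": 30.5, "z": 0, "rx": 0, "ry": 0, "rz": 0.0074}, {"x": 0, "y": 0, "z": 0, "rx": 0, "ry": 0, "rz": 0}, {"x": 0, "y": 0, "z": 30, "rx": 0, "ry": 0, "rz": 0}, {"x": 0, "y": 0, "z": 20, "rx": 0, "ry": 0, "rz": 0}, {"x": 0, "y": 0, "z": 0, "rx": 0, "ry": 0, "rz": 0}, {"x": 0, "y": 0, "z": 0, "rx": 0, "ry": 0, "rz": 0}, {"x": 0, "y": 0, "z": 0, "rx": 0, "ry": 0, "rz": 0}]'

```text
time_s: 36.6
ee_pos: [476.8, -38.8, 25.6]
ee_rot: [180.0, -0.1, 4.4]
force: [-0.3, -0.3, -0.6]
gripper_width: 43.8
gripper_force: 15.0
```

Call:
move_arm --plan '[{"x": -0.7, "y": 0.2, "z": 9, "rx": 0, "ry": 0, "rz": 0}, {"x": 0, "y": 0, "z": 6, "rx": 0, "ry": 0, "rz": 0}, {"x": 0, "y": 0, "z": 3, "rx": 0, "ry": 0, "rz": 0}, {"x": 0, "y": 0, "z": 0, "rx": 0, "ry": 0, "rz": 0}, {"x": 0, "y": 0, "z": 0, "rx": 0, "ry": 0, "rz": 0}]'

```text
time_s: 37.1
ee_pos: [474.7, -39.3, 6.5]
ee_rot: [180.0, 0.0, 4.4]
force: [0.4, -0.2, -1.3]
gripper_width: 44.1
gripper_force: 15.0
```

Call:
move_arm --plan '[{"x": 0, "y": 0, "z": 0, "rx": 0, "ry": 0, "rz": 0}, {"x": 0, "y": 0, "z": 0, "rx": 0, "ry": 0, "rz": 0}, {"x": 0, "y": 0, "z": 0, "rx": 0, "ry": 0, "rz": 0}, {"x": 0, "y": 0, "z": 0, "rx": 0, "ry": 0, "rz": 0}, {"x": 0, "y": 0, "z": 0, "rx": 0, "ry": 0, "rz": 0}, {"x": 0, "y": 0, "z": -30, "rx": 0, "ry": 0, "rz": 0}, {"x": 0, "y": 0, "z": -40, "rx": 0, "ry": 0, "rz": 0}, {"x": -30, "y": 0, "z": -45, "rx": 0, "ry": 0, "rz": 0}, {"x": -40, "y": 0, "z": 0, "rx": 0, "ry": 0, "rz": 0}, {"x": 0, "y": 0, "z": 0, "rx": 0, "ry": 0, "rz": 0}]' --grip 1

```text
time_s: 38.1
ee_pos: [402.5, -44.3, 118.7]
ee_rot: [-180.0, 0.1, 4.4]
force: [0.6, -0.4, 0.4]
gripper_width: 91.7
gripper_force: 0.0
```

Run:
```python
from h import *
look(['tube_rack','cold_block'],pmin=.5)
look(['tube_rack','cover'],cam='side')
route([(490,318,120,-28)])
```

```text
tube_rack 0.92 [319. 136.  67.  99.] zt 62.8 [477.6 -38.8] [62.8 43.3] 4.8
tube_rack 0.59 [502. 136.  90.  86.] zt 4.3 [ 489.1 -188.7] [70.5 70.2] 4.4
cold_block 0.94 [537. 293. 109.  68.] zt 33.1 [ 352.7 -244.1] [77.8 55.6] 86.5
cold_block 0.77 [322. 137.  77. 106.] zt 33.2 [477.9 -38.6] [75.7 56.2] 4.0
[407.8 -44.5 118.3] [ 1.7998e+02 -7.0000e-02  4.3800e+00] 38.25 91.2 0.0
tube_rack 0.71 [369. 156.   6.   8.] zt 86.5 [ 551.2 -379.8] [11.6 26.4] 31.3
tube_rack 0.64 [319. 245.  32.  22.] zt 61.7 [473.1 -34.9] [64.  43.6] 6.1
cover 0.79 [186. 344.  29.  29.] zt 25.2 [548.2 351.6] [14.1 50.9] 62.3
[408.1 -44.5 117.9] [-1.8e+02  1.0e-02  4.4e+00] 38.4 91.1 0.0
9 rows -> [490. 318. 120. -28.]
[[12.2, -39.5, -0.2, 0.0628], [9.7, -40.1, -0.2, 0.0628], [7.1, -40.7, -0.2, 0.0628], [4.6, -41.0, -0.2, 0.0628], [2.0, -41.2, -0.2, 0.0628], [-0.6, -41.3, -0.2, 0.0628], [-3.2, -41.2, -0.2, 0.0628], [-5.8, -40.9, -0.2, 0.0628], [-8.3, -40.4, -0.2, 0.0628]]
```

The rack is centred on the block to within 1 mm, top at 62.8. Next the cover, at about (549,351.7), yaw -27.6.

Run:
```python
from h import *
route([(490,382,110,-27.6)],step=43)
```

```text
11 rows -> [490.  382.  110.  -27.6]
[[10.4, -38.1, 0.7, 0.0508], [8.5, -38.6, 0.7, 0.0508], [6.5, -38.9, 0.7, 0.0508], [4.5, -39.2, 0.7, 0.0508], [2.5, -39.4, 0.7, 0.0508], [0.5, -39.5, 0.7, 0.0508], [-1.5, -39.4, 0.7, 0.0508], [-3.5, -39.3, 0.7, 0.0508], [-5.5, -39.1, 0.7, 0.0508], [-7.5, -38.8, 0.7, 0.0508]]
[[-9.4, -38.3, 0.7, 0.0508]]
```

Call:
move_arm --plan '[{"x": 10.4, "y": -38.1, "z": 0.7, "rx": 0, "ry": 0, "rz": 0.051}, {"x": 8.5, "y": -38.6, "z": 0.7, "rx": 0, "ry": 0, "rz": 0.051}, {"x": 6.5, "y": -38.9, "z": 0.7, "rx": 0, "ry": 0, "rz": 0.051}, {"x": 4.5, "y": -39.2, "z": 0.7, "rx": 0, "ry": 0, "rz": 0.051}, {"x": 2.5, "y": -39.4, "z": 0.7, "rx": 0, "ry": 0, "rz": 0.051}, {"x": 0.5, "y": -39.5, "z": 0.7, "rx": 0, "ry": 0, "rz": 0.051}, {"x": -1.5, "y": -39.4, "z": 0.7, "rx": 0, "ry": 0, "rz": 0.051}, {"x": -3.5, "y": -39.3, "z": 0.7, "rx": 0, "ry": 0, "rz": 0.051}, {"x": -5.5, "y": -39.1, "z": 0.7, "rx": 0, "ry": 0, "rz": 0.051}, {"x": -7.5, "y": -38.8, "z": 0.7, "rx": 0, "ry": 0, "rz": 0.051}]'

```text
time_s: 39.4
ee_pos: [486.4, 339.2, 109.9]
ee_rot: [-179.5, 0.8, -23.8]
force: [-0.4, -1.1, 0.9]
gripper_width: 91.7
gripper_force: 0.0
```

Call:
move_arm --plan '[{"x": -9.4, "y": -38.3, "z": 0.7, "rx": 0, "ry": 0, "rz": 0.051}, {"x": 0, "y": 0, "z": 0, "rx": 0, "ry": 0, "rz": 0}, {"x": 0, "y": 0, "z": 0, "rx": 0, "ry": 0, "rz": 0}]'

```text
time_s: 39.7
ee_pos: [502.7, 359.6, 107.8]
ee_rot: [-178.6, 2.4, -24.9]
force: [1.1, -0.3, -0.6]
gripper_width: 91.1
gripper_force: 0.0
```

Run:
```python
from h import *
look(['cover','timer'],pmin=.4)
f=grab_frame('wrist');W=world(f)
m=(abs(W[...,0]-549)<45)&(abs(W[...,1]-352)<45)
for lo,hi in((4,13),(20,32)):
    P=W[m&(W[...,2]>lo)&(W[...,2]<hi)]; print(rect(P),np.median(P[:,2]))
```

```text
timer 0.62 [368. 306.  67.  54.] zt 19.4 [413.4 355.6] [55.6 49.1] 75.8
[502.2 358.8 108.9] [-178.5     2.32  -24.95] 39.85 91.3 0.0
(array([551.5, 351.7]), array([48.1, 67.9]), 61.9) 8.292086964358855
(array([551.5, 351.7]), array([14.1, 43.6]), 61.9) 26.245930341059942
```

The tool is tilted. At yaw -25 here, joint 6 would need more than 146°. I'll turn half round to yaw 152, which is the same grasp with joint 6 near -27°. The cover is at (551.5,351.7), bar top 26.2 and plate 8.3, as described.

Call:
move_arm --plan '[{"x": 0, "y": 0, "z": 0, "rx": 0, "ry": 0, "rz": -0.14}, {"x": 0, "y": 0, "z": 0, "rx": 0, "ry": 0, "rz": -0.14}, {"x": 0, "y": 0, "z": 0, "rx": 0, "ry": 0, "rz": -0.14}, {"x": 0, "y": 0, "z": 0, "rx": 0, "ry": 0, "rz": -0.14}, {"x": 0, "y": 0, "z": 0, "rx": 0, "ry": 0, "rz": -0.14}, {"x": 0, "y": 0, "z": 0, "rx": 0, "ry": 0, "rz": -0.14}, {"x": 0, "y": 0, "z": 0, "rx": 0, "ry": 0, "rz": -0.14}, {"x": 0, "y": 0, "z": 0, "rx": 0, "ry": 0, "rz": -0.14}, {"x": 0, "y": 0, "z": 0, "rx": 0, "ry": 0, "rz": -0.14}, {"x": 0, "y": 0, "z": 0, "rx": 0, "ry": 0, "rz": -0.14}]'

```text
time_s: 40.9
ee_pos: [502.5, 358.9, 109.6]
ee_rot: [-177.5, -1.2, 55.5]
force: [0.5, 0.0, -0.3]
gripper_width: 91.3
gripper_force: 0.0
```

Call:
move_arm --plan '[{"x": 0, "y": 0, "z": 0, "rx": 0, "ry": 0, "rz": -0.14}, {"x": 0, "y": 0, "z": 0, "rx": 0, "ry": 0, "rz": -0.14}, {"x": 0, "y": 0, "z": 0, "rx": 0, "ry": 0, "rz": -0.14}, {"x": 0, "y": 0, "z": 0, "rx": 0, "ry": 0, "rz": -0.14}, {"x": 0, "y": 0, "z": 0, "rx": 0, "ry": 0, "rz": -0.14}, {"x": 0, "y": 0, "z": 0, "rx": 0, "ry": 0, "rz": -0.14}, {"x": 0, "y": 0, "z": 0, "rx": 0, "ry": 0, "rz": -0.14}, {"x": 0, "y": 0, "z": 0, "rx": 0, "ry": 0, "rz": -0.14}, {"x": 0, "y": 0, "z": 0, "rx": 0, "ry": 0, "rz": -0.14}, {"x": 0, "y": 0, "z": 0, "rx": 0, "ry": 0, "rz": -0.14}]'

```text
time_s: 41.9
ee_pos: [502.5, 358.9, 109.6]
ee_rot: [179.3, -2.7, 135.8]
force: [-0.6, -0.1, 0.4]
gripper_width: 91.4
gripper_force: 0.0
```

Call:
move_arm --plan '[{"x": 0, "y": 0, "z": 0, "rx": 0, "ry": 0, "rz": -0.14}, {"x": 0, "y": 0, "z": 0, "rx": 0, "ry": 0, "rz": -0.14}, {"x": 0, "y": 0, "z": 0, "rx": 0, "ry": 0, "rz": 0}, {"x": 0, "y": 0, "z": 0, "rx": 0, "ry": 0, "rz": 0}]'

```text
time_s: 42.3
ee_pos: [502.6, 359.2, 109.5]
ee_rot: [178.6, -2.4, 151.4]
force: [0.5, 1.4, 0.2]
gripper_width: 91.6
gripper_force: 0.0
```

Run:
```python
from h import *
from scipy.spatial.transform import Rotation as Ro
s=state();print(s['ee_pos'],s['ee_rot'],s['qpos'],s['time_s'])
T=Ro.from_euler('xyz',s['ee_rot'],degrees=True);G=Ro.from_euler('xyz',[180,0,152],degrees=True)
print('turn in tool',(T.inv()*G).as_rotvec())
route([(550.5,351.7,110,152)],start=(*s['ee_pos'],152))
```

```text
[502.62115536 359.1764399  109.51691908] [178.57205315  -2.38330955 151.35270019] [ 32.82916904  24.92917983  90.18703712   3.06792438  64.79822164
 -29.79835399] 42.3
turn in tool [ 0.02515348 -0.04145326 -0.01181364]
2 rows -> [550.5 351.7 110.  152. ]
[[-22.9, 7.9, -0.2, -0.0], [-22.9, 7.9, -0.2, -0.0]]
```

Call:
move_arm --plan '[{"x": 0, "y": 0, "z": 0, "rx": 0.025, "ry": -0.0415, "rz": -0.012}, {"x": -22.9, "y": 7.9, "z": 10, "rx": 0, "ry": 0, "rz": 0}, {"x": -22.9, "y": 7.9, "z": 20, "rx": 0, "ry": 0, "rz": 0}, {"x": 0, "y": 0, "z": 30, "rx": 0, "ry": 0, "rz": 0}, {"x": 0, "y": 0, "z": 0, "rx": 0, "ry": 0, "rz": 0}, {"x": 0, "y": 0, "z": 0, "rx": 0, "ry": 0, "rz": 0}, {"x": 0, "y": 0, "z": 0, "rx": 0, "ry": 0, "rz": 0}]'

```text
time_s: 43.0
ee_pos: [551.2, 352.8, 50.9]
ee_rot: [179.9, 0.1, 152.2]
force: [0.2, 0.4, 0.3]
gripper_width: 91.0
gripper_force: 0.0
```

Run:
```python
from h import *
s=state();print(s['ee_pos'],s['ee_rot'])
f=grab_frame('wrist');W=world(f)
m=(abs(W[...,0]-549)<45)&(abs(W[...,1]-352)<45)
for lo,hi in((4,13),(20,32)):
    P=W[m&(W[...,2]>lo)&(W[...,2]<hi)]; print(rect(P),np.median(P[:,2]))
```

```text
[551.21597832 352.78503609  50.93198512] [1.79866246e+02 6.92117243e-02 1.52168194e+02]
(array([551.1, 351.4]), array([48.2, 68.6]), 62.1) 8.177878382228306
(array([551. , 351.6]), array([13.6, 44.4]), 61.7) 26.13123264430625
```

Cover at (551,351.5), axis 152. Lower the tips to about 12 mm (reported z -20), just above the plate, and grip the bar.

Call:
move_arm --plan '[{"x": -0.3, "y": -1, "z": 25, "rx": 0, "ry": 0, "rz": -0.003}, {"x": 0, "y": 0, "z": 18, "rx": 0, "ry": 0, "rz": 0}, {"x": 0, "y": 0, "z": 14, "rx": 0, "ry": 0, "rz": 0}, {"x": 0, "y": 0, "z": 8, "rx": 0, "ry": 0, "rz": 0}, {"x": 0, "y": 0, "z": 5, "rx": 0, "ry": 0, "rz": 0}, {"x": 0, "y": 0, "z": 1, "rx": 0, "ry": 0, "rz": 0}, {"x": 0, "y": 0, "z": 0, "rx": 0, "ry": 0, "rz": 0}]'

```text
time_s: 43.75
ee_pos: [550.9, 351.4, -21.3]
ee_rot: [179.9, 0.0, 152.4]
force: [-0.3, 0.2, -0.2]
gripper_width: 91.1
gripper_force: 0.0
```

Call:
move_arm --plan '[{"x": 0, "y": 0, "z": 0, "rx": 0, "ry": 0, "rz": 0}, {"x": 0, "y": 0, "z": 0, "rx": 0, "ry": 0, "rz": 0}, {"x": 0, "y": 0, "z": 0, "rx": 0, "ry": 0, "rz": 0}, {"x": 0, "y": 0, "z": 0, "rx": 0, "ry": 0, "rz": 0}, {"x": 0, "y": 0, "z": 0, "rx": 0, "ry": 0, "rz": 0}, {"x": 0, "y": 0, "z": 0, "rx": 0, "ry": 0, "rz": 0}, {"x": 0, "y": 0, "z": 0, "rx": 0, "ry": 0, "rz": 0}, {"x": 0, "y": 0, "z": 0, "rx": 0, "ry": 0, "rz": 0}, {"x": 0, "y": 0, "z": 0, "rx": 0, "ry": 0, "rz": 0}, {"x": 0, "y": 0, "z": 0, "rx": 0, "ry": 0, "rz": 0}]' --grip 0 --squeeze 15

```text
time_s: 44.75
ee_pos: [550.5, 351.1, -21.8]
ee_rot: [180.0, -0.0, 152.4]
force: [0.4, -0.1, 0.0]
gripper_width: 14.4
gripper_force: 0.2
```

Call:
move_arm --plan '[{"x": 0, "y": 0, "z": 0, "rx": 0, "ry": 0, "rz": 0}, {"x": 0, "y": 0, "z": 0, "rx": 0, "ry": 0, "rz": 0}, {"x": 0, "y": 0, "z": 0, "rx": 0, "ry": 0, "rz": 0}]'

```text
time_s: 45.05
ee_pos: [550.5, 351.1, -21.8]
ee_rot: [180.0, -0.0, 152.4]
force: [0.1, -0.4, 0.7]
gripper_width: 13.8
gripper_force: 15.0
```

Run:
```python
from h import *
s=state();p=s['ee_pos'];print(s['ee_rot'],s['gripper_width'])
route([(*p[:2],100,152),(477.7,-38.7,100,184.4)],start=(*p,152))
```

```text
[ 1.79997281e+02 -2.48453008e-03  1.52367524e+02] 13.80762212791355
3 rows -> [550.5 351.1 100.  152. ]
9 rows -> [477.7 -38.7 100.  184.4]
[[0.0, 0.0, -40.6, -0.0], [0.0, 0.0, -40.6, -0.0], [0.0, 0.0, -40.6, -0.0], [-13.2, -42.0, -0.0, -0.0628], [-10.5, -42.8, -0.0, -0.0628], [-7.8, -43.4, -0.0, -0.0628], [-5.1, -43.8, -0.0, -0.0628], [-2.3, -44.0, -0.0, -0.0628], [0.4, -44.1, -0.0, -0.0628], [3.2, -43.9, -0.0, -0.0628]]
[[6.0, -43.7, -0.0, -0.0628], [8.7, -43.2, -0.0, -0.0628]]
```

Call:
move_arm --plan '[{"x": 0, "y": 0, "z": -40.6, "rx": 0, "ry": 0, "rz": 0}, {"x": 0, "y": 0, "z": -40.6, "rx": 0, "ry": 0, "rz": 0}, {"x": 0, "y": 0, "z": -40.6, "rx": 0, "ry": 0, "rz": 0}, {"x": -13.2, "y": -42, "z": 0, "rx": 0, "ry": 0, "rz": -0.062}, {"x": -10.5, "y": -42.8, "z": 0, "rx": 0, "ry": 0, "rz": -0.062}, {"x": -7.8, "y": -43.4, "z": 0, "rx": 0, "ry": 0, "rz": -0.062}, {"x": -5.1, "y": -43.8, "z": 0, "rx": 0, "ry": 0, "rz": -0.062}, {"x": -2.3, "y": -44, "z": 0, "rx": 0, "ry": 0, "rz": -0.062}, {"x": 0.4, "y": -44.1, "z": 0, "rx": 0, "ry": 0, "rz": -0.062}, {"x": 3.2, "y": -43.9, "z": 0, "rx": 0, "ry": 0, "rz": -0.062}]'

```text
time_s: 46.05
ee_pos: [494.4, 46.1, 100.1]
ee_rot: [-180.0, 0.0, 177.4]
force: [0.4, -0.9, -0.8]
gripper_width: 14.0
gripper_force: 15.0
```

Call:
move_arm --plan '[{"x": 6, "y": -43.7, "z": 0, "rx": 0, "ry": 0, "rz": -0.062}, {"x": 8.7, "y": -43.2, "z": 0, "rx": 0, "ry": 0, "rz": -0.062}, {"x": 0, "y": 0, "z": 0, "rx": 0, "ry": 0, "rz": 0}, {"x": 0, "y": 0, "z": 30, "rx": 0, "ry": 0, "rz": 0}, {"x": 0, "y": 0, "z": 15, "rx": 0, "ry": 0, "rz": 0}, {"x": 0, "y": 0, "z": 0, "rx": 0, "ry": 0, "rz": 0}, {"x": 0, "y": 0, "z": 0, "rx": 0, "ry": 0, "rz": 0}, {"x": 0, "y": 0, "z": 0, "rx": 0, "ry": 0, "rz": 0}]'

```text
time_s: 46.85
ee_pos: [479.8, -38.6, 55.9]
ee_rot: [-180.0, 0.1, -175.6]
force: [-0.1, 0.2, 0.3]
gripper_width: 13.6
gripper_force: 15.0
```

Run:
```python
from h import *
s=state();p=s['ee_pos'];print(p,s['ee_rot'],s['gripper_width'])
route([(477.7,-38.7,41.5,184.4)])
```

```text
[479.80492447 -38.63515881  55.90584076] [-1.79988467e+02  1.13684745e-01 -1.75634200e+02] 13.58175697424292
1 rows -> [ 477.7  -38.7   41.5 -175.6]
[[2.1, 0.1, 14.4, -0.0006]]
```

Call:
move_arm --plan '[{"x": 2, "y": 0, "z": 6, "rx": 0, "ry": 0, "rz": 0}, {"x": 0, "y": 0, "z": 5, "rx": 0, "ry": 0, "rz": 0}, {"x": 0, "y": 0, "z": 3, "rx": 0, "ry": 0, "rz": 0}, {"x": 0, "y": 0, "z": 1, "rx": 0, "ry": 0, "rz": 0}, {"x": 0, "y": 0, "z": 0, "rx": 0, "ry": 0, "rz": 0}, {"x": 0, "y": 0, "z": 0, "rx": 0, "ry": 0, "rz": 0}]'

```text
time_s: 47.45
ee_pos: [476.5, -39.1, 40.1]
ee_rot: [180.0, -0.0, -175.7]
force: [-0.5, 0.6, 3.9]
gripper_width: 13.7
gripper_force: 15.0
```

Call:
move_arm --plan '[{"x": 0, "y": 0, "z": 0, "rx": 0, "ry": 0, "rz": 0}, {"x": 0, "y": 0, "z": 0, "rx": 0, "ry": 0, "rz": 0}, {"x": 0, "y": 0, "z": 0, "rx": 0, "ry": 0, "rz": 0}, {"x": 0, "y": 0, "z": 0, "rx": 0, "ry": 0, "rz": 0}, {"x": 0, "y": 0, "z": -30, "rx": 0, "ry": 0, "rz": 0}, {"x": 0, "y": 0, "z": -40, "rx": 0, "ry": 0, "rz": 0}, {"x": 20, "y": 0, "z": -40, "rx": 0, "ry": 0, "rz": 0}, {"x": 30, "y": 0, "z": -30, "rx": 0, "ry": 0, "rz": 0}, {"x": 30, "y": 0, "z": 0, "rx": 0, "ry": 0, "rz": 0}, {"x": 0, "y": 0, "z": 0, "rx": 0, "ry": 0, "rz": 0}]' --grip 1

```text
time_s: 48.45
ee_pos: [394.1, -45.2, 180.8]
ee_rot: [-180.0, 0.0, -175.7]
force: [0.7, -0.5, -0.9]
gripper_width: 90.2
gripper_force: 0.0
```

Run:
```python
from h import *
f=grab_frame('side');save(f,'end');look(['cover','tube_rack','cold_block','buffer_bottle','amber_jar','spare_bottle','timer','waste_cup'],cam='side',pmin=.5)
f=grab_frame('wrist');W=world(f)
m=(abs(W[...,0]-478)<55)&(abs(W[...,1]+39)<55)
for lo,hi in((28,36),(58,66),(67,74),(84,93)):
    P=W[m&(W[...,2]>lo)&(W[...,2]<hi)]
    if len(P)>5: print(rect(P),np.median(P[:,2]))
cv2.imwrite('pics/endc.png',cv2.resize(cv2.imread('pics/end.png')[160:330,200:420],None,fx=3,fy=3))
```

```text
cover 0.98 [318. 240.  34.  26.] zt 86.7 [474.7 -37. ] [47.2 17.2] 5.7
tube_rack 0.76 [319. 247.  32.  13.] zt 55.7 [465.  -21.1] [69.2 29.5] 32.0
cold_block 0.92 [415. 171.  35.  28.] zt 33.5 [ 451.7 -482. ] [81.3 61.2] 59.2
cold_block 0.62 [320. 258.  38.  22.] zt 31.2 [463.  -21.1] [90.1 46.6] 36.7
cold_block 0.57 [400. 230.  34.  32.] zt 33.2 [ 348.  -242.4] [79.7 58.6] 84.5
buffer_bottle 0.54 [348. 214.  14.  27.] zt 81.4 [ 477.5 -185. ] [ 9.6 24.3] 4.6
amber_jar 0.62 [284. 286.  18.  35.] zt 69.0 [463.5 114.5] [41.3 48. ] 38.6
timer 0.58 [234. 376.  37.  32.] zt 19.7 [403.  357.4] [56.7 60.4] 74.9
waste_cup 0.57 [269. 212.  24.  28.] zt 57.2 [660.7 -72.6] [55.7 61.1] 39.6
waste_cup 0.5 [286. 288.  24.  34.] zt 68.8 [462.6 113.8] [44.1 47.4] 41.4
[397.3 -45.2 179.6] [ 1.7998e+02 -5.0000e-02 -1.7565e+02] 48.95 91.0 0.0
(array([476.7, -39.2]), array([75.4, 56.2]), 4.7) 31.86785851613147
(array([443.1, -41.9]), array([ 1.2, 46.8]), 4.1) 63.935095084036504
(array([473.5, -39.6]), array([62.4, 48.1]), 4.5) 70.14535376238533
(array([473.9, -39.5]), array([39.4, 13.5]), 4.2) 88.08454601175825
```

View pics/endc.png

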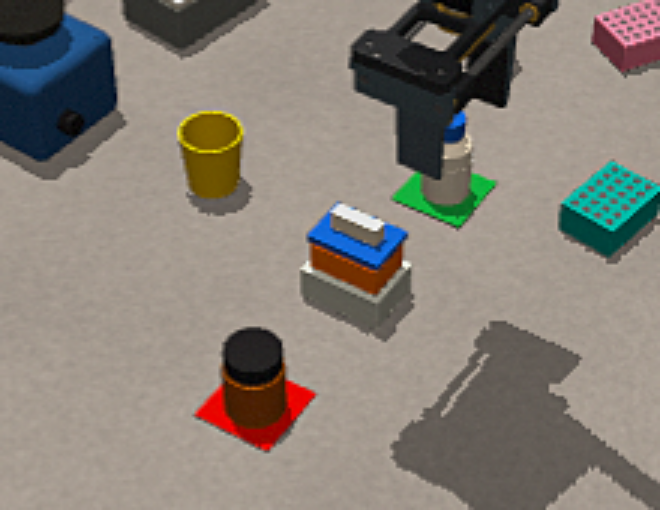

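The final side crop shows the bottle on green (450,175) and the jar on red (255,385). The block, rack and cover are stacked between them at (355,265), bar up and square. The cover's plate and bar read 70 and 88 mm high, as they should, and its centre is within about 2 mm of the block's. The gripper is clear of everything.

```bash
python3 -c "
from workcell import *
print(job_done())"
```

```text
the job is handed in; nothing more can be done
None
```

The layout is finished and the job is handed in after about 49 s: bottle on green, jar on red, and block, rack and cover stacked midway, each within about 2 mm of centre by my last measurements (the verdict was not shown).

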